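# Put the packed seed away in the bench cabinet

### The job

Lift the red seed canister off the scale by its handle and stand it upright in the middle of the cork mat, because it blocks the drawer; then pull the cabinet's top drawer open right out, nearly to its stop, put every green-marked seed carton and tin that is on the bench (three or four of them) into it, right way up on the drawer's floor, and push the drawer fully shut. Finally lift the canister back onto the middle of the scale. Keep it upright throughout, leave the bottom drawer shut, and do not shove the other things on the bench about.

Things in the scene. Friction and masses are not known exactly. Their poses are not given: they have to be found in the camera images.
- canister: red lidded seed canister with a white band, 100 mm diameter, 100 high, about 0.45 kg, on the scale. A rigid arch handle rises from its lid: a round bar 10 to 13 mm thick, 72 long with a black grip, running along the canister's y, centre line 145 mm above the origin and straight over it (free height under it 38 mm). Origin: centre of its underside, z up
- scale: fixed grey bench scale, 160 (x) x 170 (y) x 40 mm high, steel weighing plate on top, in front of the cabinet; the open drawer passes above it. Origin: centre of its underside
- mat: cork mat fixed to the bench, 150 x 150 x 3 mm, where the canister waits meanwhile. Origin: centre of its underside
- cabinet: fixed wooden bench-top cabinet with two drawers, one above the other; 260 deep (its x) x 360 wide (its y) x 210 mm high. Origin: centre of its underside; its -x is the front, towards the robot, and the drawers slide out that way
- cabinet_drawer0 (a joint): top drawer: slide out of the cabinet, in m; 0 is fully shut, 0.18 the end stop. It slides along the cabinet's -x with about 1 N of friction and stays where it is left. It may start up to 20 mm ajar
- cabinet_drawer1 (a joint): bottom drawer, in m; shut (0), to be left shut
- cabinet_drawer0_handle (a point): middle of the top drawer's handle, which moves with the drawer: a steel bar 11 mm thick, 120 mm long along the cabinet's y, its centre line 35 mm in front of the drawer's front and 38 mm below the cabinet's top; on two thin posts 51 mm either side of the middle; free to be pinched from above. Axes as the cabinet's
- drawer_floor (a point): centre of the top drawer's inner floor, moving with the drawer; axes as the cabinet's. Inside 215 (x) x 318 mm (y), floor 115 mm above the bench, walls 6 mm thick, 73 high; front panel 15 mm thick, its top 80 over the floor. With the drawer open by d m, the floor from x = -0.107 to x = d - 0.115 is open from above, the rest is under the cabinet's top. Things up to 70 mm high fit
- carton_a: First seed carton, a cream cardboard box with a green band round one end and a white label on top; 95 (its x) x 48 (its y) x 44 high, rigid, about 0.13 kg. Origin: centre of its underside, z up. May be absent
- carton_b: Second seed carton, a cream cardboard box with a green band round one end and a white label on top; 95 (its x) x 48 (its y) x 44 high, rigid, about 0.13 kg. Origin: centre of its underside, z up. May be absent
- tin_a: First round steel seed tin with a green lid, 56 diameter x 48 high, rigid, about 0.15 kg. Origin: centre of its underside, z up. May be absent
- tin_b: Second round steel seed tin with a green lid, 56 diameter x 48 high, rigid, about 0.15 kg. Origin: centre of its underside, z up. May be absent
- mug: bystander: blue mug, 76 mm diameter, 90 mm high; origin: centre of its underside
- glue: bystander: white glue bottle with orange cap, 48 mm diameter, 115 mm high; origin: centre of its underside
- tape: bystander: yellow roll of tape lying flat, 90 mm diameter, 25 mm high; origin: centre of its underside
- brush: bystander: flat hand brush, 160 mm long, lying along its x; origin near its middle
- tray: bystander: empty black seed tray, 130 x 90 x 32 mm; origin: centre of its underside
- magnifier: bystander: magnifying glass with a red handle, 173 mm long along its x, lying flat; origin near its middle, on its underside

How it is judged (in metres and radians):
On the way, in this order (a step that is already met when the one before it is completed fails the run):
1. the canister stands upright on the cork mat, let go (horizontal distance between canister and mat below 0.035 m and z of canister in the frame of mat below 0.01 m and angle between canister's own z axis and vertical below 0.1 rad and contact force between the fingers and canister below 0.3 N and linear speed of canister below 0.03 m/s), for 0.3 s.
2. the top drawer is pulled open by 150 mm or more (value of joint cabinet_drawer0 above 0.15 m), for 0.2 s.
3. every carton and tin present lies in the top drawer, right way up, let go (x of carton_a in the frame of drawer_floor between -0.11 and 0.11 m and y of carton_a in the frame of drawer_floor between -0.16 and 0.16 m and z of carton_a in the frame of drawer_floor between -0.01 and 0.015 m and angle between each of carton_a, carton_b, tin_a, tin_b's own z axis and vertical below 0.2 rad and x of carton_b in the frame of drawer_floor between -0.11 and 0.11 m and y of carton_b in the frame of drawer_floor between -0.16 and 0.16 m and z of carton_b in the frame of drawer_floor between -0.01 and 0.015 m and x of tin_a in the frame of drawer_floor between -0.11 and 0.11 m and y of tin_a in the frame of drawer_floor between -0.16 and 0.16 m and z of tin_a in the frame of drawer_floor between -0.01 and 0.015 m and x of tin_b in the frame of drawer_floor between -0.11 and 0.11 m and y of tin_b in the frame of drawer_floor between -0.16 and 0.16 m and z of tin_b in the frame of drawer_floor between -0.01 and 0.015 m and contact force between the fingers and carton_a below 0.3 N and contact force between the fingers and carton_b below 0.3 N and contact force between the fingers and tin_a below 0.3 N and contact force between the fingers and tin_b below 0.3 N), for 0.3 s.
4. the top drawer is pushed shut (x of carton_a in the frame of drawer_floor between -0.11 and 0.11 m and y of carton_a in the frame of drawer_floor between -0.16 and 0.16 m and z of carton_a in the frame of drawer_floor between -0.01 and 0.015 m and angle between each of carton_a, carton_b, tin_a, tin_b's own z axis and vertical below 0.2 rad and x of carton_b in the frame of drawer_floor between -0.11 and 0.11 m and y of carton_b in the frame of drawer_floor between -0.16 and 0.16 m and z of carton_b in the frame of drawer_floor between -0.01 and 0.015 m and x of tin_a in the frame of drawer_floor between -0.11 and 0.11 m and y of tin_a in the frame of drawer_floor between -0.16 and 0.16 m and z of tin_a in the frame of drawer_floor between -0.01 and 0.015 m and x of tin_b in the frame of drawer_floor between -0.11 and 0.11 m and y of tin_b in the frame of drawer_floor between -0.16 and 0.16 m and z of tin_b in the frame of drawer_floor between -0.01 and 0.015 m and value of joint cabinet_drawer0 below 0.008 m), for 0.2 s.
At the end, for the whole second after the job is handed in: Every carton and tin present stands right way up (within 0.2 rad) on the floor of the top drawer, the top drawer is shut to within 8 mm and the bottom one to within 10 mm, and the canister stands upright (0.1 rad) on the scale's plate, its middle within 35 mm of the scale's (all of step 4 and horizontal distance between canister and scale below 0.035 m and z of canister in the frame of scale between 0.03 and 0.047 m and angle between canister's own z axis and vertical below 0.1 rad and value of joint cabinet_drawer1 below 0.01 m and velocity of joint cabinet_drawer0 below 0.01 m/s and linear speed of canister below 0.02 m/s); the robot touches nothing.
It fails at once if the canister is tipped by more than 0.6 rad (angle between canister's own z axis and vertical above 0.6 rad).
It fails at once if a bystander (mug, glue, tape, brush, tray, magnifier) is moved by more than 60 mm (distance of any of mug, glue, tape, brush, tray, magnifier from where it was at the start of the episode above 0.06 m).
Of carton_a, carton_b, tin_a, tin_b only 3 to 4 are there at a start; the rules pass over those that are not, and their reading is None.
At some moment in a run one of carton_a, carton_b, tin_a, tin_b may be knocked a few centimetres aside while the robot is not near it.
It also fails if it takes over 210 s, if anything falls off the work surface, if the arm or the gripper's body presses on something with over 40 N, if the wrist force passes 120 N, or if a joint passes its speed limit or range.

### The arm

A 6-joint arm with a two-finger parallel gripper is mounted at the origin on the work surface. World frame = base frame: x ahead of the robot, y to its left, z up, the work surface at z = 0. Lengths are in mm, angles in rad, forces in N, time in s.
With the tool pointing down it reaches from about 350 to 775 mm from the base axis. Payload 7.3 kg.
Tool frame: the origin (TCP) lies at the very end of the fingers, on their centre line; the grasp point (between the pads) lies 19 mm behind it; z points along the fingers, y is the line along which they close (so a half turn about z gives the same grasp; the last joint's range is limited). The gripper opens to 92 mm and grips with 3 to 60 N. Pads are 19 mm wide; open, the fingers measure 130 mm over their backs; the gripper's body (75 mm by 190 mm) begins 47 mm behind the grasp point.
Start: joints at [1.005, 0.342, 1.524, -0, 1.275, -0.146], TCP at [213.968, 479.444, 188.641] pointing down, gripper open.
Joint ranges: [-2.53, 2.53], [-0.77, 2.02], [0.04, 2.7], [-1, 4.14], [0.28, 2.66], [-3.11, 3.11]. Speed limits (rad/s): [2.57, 2.57, 3.14, 3.14, 3.14, 3.14].

### API

Orientations are given as [roll, pitch, yaw] about the fixed x, y, z axes, in that order (R = Rz(yaw) Ry(pitch) Rx(roll)).
In Python, from plant import get_obs, optics, ticket, finder gives the robot as it stands.
- The arm moves only by the tool send_rows, never from a script. Its arguments are lists of equal length, an entry for each row: "offset": the shift along the tool's x, y, z scaled (see below), a list of three; "delta_rot": the turn, a rotation vector about the tool's x, y, z scaled (see below), a list of three. In form: {"offset": [[dx, dy, dz], ...], "delta_rot": [[rx, ry, rz], ...]}. A call has 1 to 8 rows; each row is the pose to reach, as a shift and turn from the pose commanded when the call began, along the tool's axes at that moment, turning the shorter way round; what a row does not reach only later rows make up. The controller multiplies each number of a shift by 120 mm and each number of a turn by 360 degrees. A row lasts 1/8 s, in which the tool goes at most 62.5 mm and 10.7 degrees, less where a joint would pass 70% of its speed; a pose out of reach is approached as far as the arm can. A call with a number of a shift or a turn outside -1 to 1 is refused whole. A call with a gripper value outside its range is refused whole. "grip" is the opening, from 0 (shut) to 1 (fully open), set as the call begins (left out, the last holds). The fingers move at their own pace and stop on an object; the grip force is fixed at half the most. Time passes only in rows, so rows that repeat a pose let the fingers close. It gives the time, the measured TCP pose, the force, the opening and the grip force at its end, in the units of the state.
- get_obs(): the state, without advancing time (a new reading comes with each control period).
- optics.capture(name): name is "side" or "top"; returns the picture (400x640x3 uint8, red, green, blue); there is no depth.
- optics.get_calibration(name): a dict with "fx", "fy", "cx", "cy" (pixels), "world_from_camera" (4x4, takes a point from camera to world coordinates). Camera axes: x right, y down, z forward; pixel columns grow to the right and rows downward; lengths in mm; the calibration is good to about 2 mm. A picture is of the moment at which its call begins. get_calibration takes no time and is no camera call.
- ticket.close_job(): hands the job in; it is judged then, once.
Trained networks look in the newest picture that a camera, given by its name, has taken for a name from the list of things; names that differ only in an ending like _2 or _b are one class to them, and where a whole thing is asked for, a point or a joint stands for the part that bears it (a point fixed in the world has none). Each returns a list of dicts, best first, with "confidence" (0 to 1); they miss things now and then, are a little off and sometimes report something else, mostly with a low value. They report only what shows in the picture. A call takes as long as a camera call.
- finder.boxes_of(target, camera): "box" ([left, top, right, bottom] in pixels, round what is visible of it).
- finder.silhouettes(target, camera): "region" (400x640 bool, what is visible of it) and "box" ([left, top, right, bottom] in pixels, round what is visible of it).
- finder.pinpoint(target, camera): "uv" ([column, row] in pixels: a listed point, or the origin of a listed thing).
The state is a dict: "time": time; "joint_positions": joint angles; "dq": joint speeds; "tau": joint torques, N m; "tool_pos": TCP position; "tcp_rot": TCP orientation; "contact_force": force on the tool from outside, world axes, zero at the start; "moment": the same for the moment, N m; "grip_width": finger opening in mm; "finger_force": force on a finger pad.
Only numpy, scipy, OpenCV 4.12 (cv2) and the standard library are available. Lean on these libraries where they do the work, as an engineer would, in place of code of your own. Each camera call takes 0.05 s, during which the arm holds its last target. There are 200 camera calls.

## Working session

There is one attempt and no reset: what is moved stays moved. The work goes in short steps, Python scripts to look and compute and a tool call to move; the robot and the scene stay as the last step left them, time stands still between calls to the robot, and variables do not carry over. Pictures are saved under pics/ and viewed, at most 14 in all, crops included, and the job is handed in when it is done.

Besides the shell and the picture viewer there is one more tool, called after "Emit:" in YAML: its name, and indented under it one key for each argument. send_rows: Moves the arm, as the interface text tells. Its arguments: {"type":"object","properties":{"offset":{"type":"array"},"delta_rot":{"type":"array"},"grip":{"type":"number"}},"required":["offset","delta_rot"]}

```bash
mkdir -p pics; ls; python3 - <<'E'
from plant import get_obs, optics, ticket, finder
import cv2
o=get_obs(); print({k:(v if not hasattr(v,'tolist') else v.tolist()) for k,v in o.items()})
for n in('top','side'):
    c=optics.get_calibration(n); print(n,c)
    im=optics.capture(n); cv2.imwrite(f'pics/{n}0.png',im[:,:,::-1])
    for t in ['canister','scale','mat','cabinet','cabinet_drawer0_handle','carton_a','tin_a','mug','glue','tape','brush','tray','magnifier']:
        print(n,t,[(([round(x) for x in d['uv']]),round(d['confidence'],2)) for d in finder.pinpoint(t,n)])
E
```

```text
pics
{'time': 0.0, 'joint_positions': [1.0050297401403743, 0.34273808161444225, 1.5250380372335341, 6.189600835414194e-06, 1.2753963644642756, -0.1459913042095567], 'dq': [0.0008918870808776838, 0.001404383882968667, 0.00026103466775587636, -0.0009141738771294643, 0.0004989180503643764, -0.0008242523784748618], 'tau': [-0.0014113894940237515, -43.125507831573486, -24.421684741973877, 0.07157552987337112, 0.05605097045190632, -0.0001383129711030051], 'tool_pos': [213.68221484682903, 479.0255294420455, 187.9297073260182], 'tcp_rot': [-3.1400304907769288, -0.00023567857468176356, 2.7218153804510115], 'contact_force': [0.2842634293228082, -0.20723416374194417, -0.2602266109013012], 'moment': [0.024339386533274554, 0.00465281405819202, 0.024927596370948428], 'finger_force': 0.0, 'grip_width': 91.59886716117259}
top {'fx': 369.0413584999806, 'fy': 369.0413584999806, 'cx': 316.1633314936599, 'cy': 200.17991428587985, 'world_from_camera': array([[-4.38409869e-03, -9.85284426e-01,  1.70866557e-01,
         2.68004208e+02],
       [-9.99855311e-01,  1.51065032e-03, -1.69433046e-02,
         8.
[... 946 characters left out ...]
2],
       [-6.22813451e-01, -4.47502444e-01,  6.41751485e-01,
        -9.61608073e+02],
       [ 2.12262348e-02, -8.29628623e-01, -5.57911996e-01,
         9.68191143e+02],
       [ 0.00000000e+00,  0.00000000e+00,  0.00000000e+00,
         1.00000000e+00]])}
side canister [([300, 232], 0.57)]
side scale [([297, 238], 0.93)]
side mat [([232, 201], 0.88)]
side cabinet [([362, 204], 0.87)]
side cabinet_drawer0_handle [([333, 183], 0.93)]
side carton_a [([387, 273], 0.62), ([274, 187], 0.61)]
side tin_a [([356, 292], 0.82)]
side mug [([349, 348], 0.72)]
side glue [([385, 346], 0.91)]
side tape [([312, 297], 0.96)]
side brush [([209, 186], 0.75)]
side tray [([437, 336], 0.75)]
side magnifier []
```

```bash
python3 - <<'E'
import cv2
a=cv2.imread('pics/top0.png');cv2.imwrite('pics/top0c.png',cv2.resize(a[90:300,150:480],None,fx=2.4,fy=2.4,interpolation=cv2.INTER_CUBIC))
a=cv2.imread('pics/side0.png');cv2.imwrite('pics/side0c.png',cv2.resize(a[100:400,150:510],None,fx=2,fy=2,interpolation=cv2.INTER_CUBIC))
E
```

```text
(no output)
```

View pics/top0c.png

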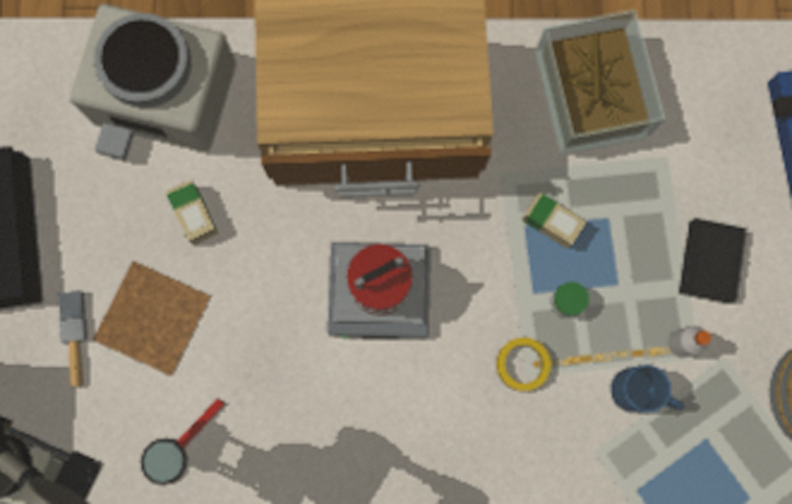

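View pics/side0c.png

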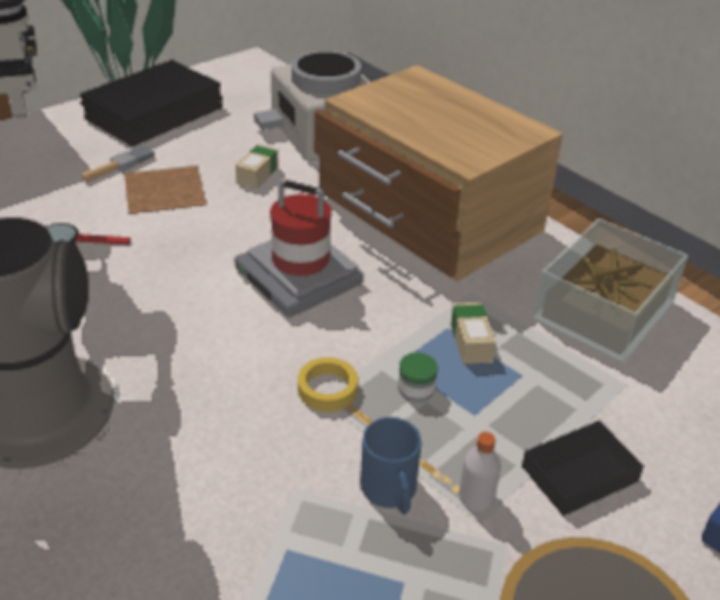

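```bash
cat > h.py <<'E'
from plant import get_obs, optics, ticket, finder
import numpy as np, cv2
from scipy.optimize import minimize
from scipy.spatial.transform import Rotation as R
CAL={n:optics.get_calibration(n) for n in('top','side')}
def proj(P,n):
    c=CAL[n];T=np.linalg.inv(c['world_from_camera']);p=np.atleast_2d(P)@T[:3,:3].T+T[:3,3]
    return np.c_[c['fx']*p[:,0]/p[:,2]+c['cx'],c['fy']*p[:,1]/p[:,2]+c['cy']]
def ray(uv,n,z):
    c=CAL[n];W=c['world_from_camera'];uv=np.atleast_2d(uv).astype(float)
    d=np.c_[(uv[:,0]-c['cx'])/c['fx'],(uv[:,1]-c['cy'])/c['fy'],np.ones(len(uv))]@W[:3,:3].T
    return (W[:3,3]+d*((z-W[2,3])/d[:,2])[:,None])[:,:2]
def box(l,w,h): return np.array([[a*l/2,b*w/2,c*h] for a in(-1,1) for b in(-1,1) for c in(0,1)],float)
def cyl(d,h): t=np.linspace(0,2*np.pi,48,endpoint=False);return np.array([[d/2*np.cos(a),d/2*np.sin(a),z] for a in t for z in(0,h)])
S=4
def fit(pts,masks,x0,z=0,hull=False):
    """masks {cam:bool}; x0=[x,y,yaw] mm,rad"""
    big={}
    for n,m in masks.items():
        m=m.astype(np.uint8)
        if hull:
            q=cv2.convexHull(np.argwhere(m)[:,::-1].astype(np.int32));m=np.zeros_like(m);cv2.fillConvexPoly(m,q,1)
        big[n]=cv2.resize(m,None,fx=S,fy=S,interpolation=cv2.INTER_LINEAR if 0 else cv2.INTER_NEAREST)>0
    def cost(s):
        c,sn=np.cos(s[2]),np.sin(s[2]);P=np.c_[c*pts[:,0]-sn*pts[:,1]+s[0],sn*pts[:,0]+c*pts[:,1]+s[1],pts[:,2]+z];e=0
        for n,b in big.items():
            h=cv2.convexHull(np.round((proj(P,n)+.5)*S).astype(np.int32));m=np.zeros(b.shape,np.uint8);cv2.fillConvexPoly(m,h,1);m=m>0
            e+=1-(m&b).sum()/max(1,(m|b).sum())
        return e/len(big)
    best=None
    for dy in (0,.4,-.4,.9):
        x=np.array(x0,float);x[2]+=dy
        sim=np.array([x,x+[12,0,0],x+[0,12,0],x+[0,0,.25]])
        r=minimize(cost,x,method='Nelder-Mead',options=dict(initial_simplex=sim,maxiter=120,xatol=.1,fatol=1e-4))
        if best is None or r.fun<best.fun: best=r
    return best.x.round(3),round(best.fun,3)
def sils(t,cams=('top','side')):
    return {n:finder.silhouettes(t,n) for n in cams}
def near(lst,uv):
    return min(lst,key=lambda d:np.hypot((d['box'][0]+d['box'][2])/2-uv[0],(d['box'][1]+d['box'][3])/2-uv[1]))
def go(target=None,yaw=None):
    """print rows numbers (tool frame offset/120, rotvec/2pi) for target TCP with tool down, y axis (closing line) at yaw"""
    o=get_obs();r=R.from_euler('xyz',o['tcp_rot']);
    return o,r
E
python3 - <<'E'
from h import *
im={n:optics.capture(n) for n in CAL}
def p(t):
    s=sils(t)
    for n in s: print(t,n,[([round(v) for v in d['box']],round(d['confidence'],2),int(d['region'].sum())) for d in s[n]])
    return s
ct=p('carton_a')
for (ut,us) in (((232,178),(278,183)),((381,181),(387,267))):
    ms={'top':near(ct['top'],ut)['region'],'side':near(ct['side'],us)['region']}
    x0=[*ray([ut],'top',22)[0],0]
    print(x0,[fit(box(95,48,44),m,x0) for m in (ms,{'top':ms['top']},{'side':ms['side']})])
t=p('tin_a'); ms={'top':near(t['top'],(388,214))['region'],'side':near(t['side'],(359,288))['region']}
x0=[*ray([(388,214)],'top',24)[0],0];print('tin',x0,fit(cyl(56,48),ms,x0),fit(cyl(56,48),{'top':ms['top']},x0))
m=p('mat');ms={n:m[n][0]['region'] for n in m};print('mat',fit(box(150,150,3),ms,[*ray([(213,222)],'top',3)[0],.5],hull=True))
m=p('scale');x0=[*ray([(308,210)],'top',20)[0],0];ms={n:m[n][0]['region'] for n in m};print('scale',fit(box(160,170,40),{'top':ms['top']},x0,hull=True))
m=p('cabinet');ms={n:m[n][0]['region'] for n in m};x0=[*ray([(305,120)],'top',210)[0],0];print('cab',x0,fit(box(260,360,210),ms,x0,hull=True),fit(box(260,360,210),{'top':ms['top']},x0,hull=True))
for n in CAL:
  for q in finder.pinpoint('cabinet_drawer0_handle',n)[:1]: print('h',n,ray([q['uv']],n,172))
# handle bar of canister: black in top
c=p('canister');
for n in CAL:
    reg=near(c[n],{'top':(308,205),'side':(300,210)}[n])['region']; g=im[n].max(2)<75
    k=np.zeros_like(g);x,y={'top':(308,205),'side':(300,195)}[n];k[y-18:y+18,x-20:x+20]=1
    pt=np.argwhere(g&k&reg)[:,::-1]; w=ray(pt,n,185);u,s_,v=np.linalg.svd(w-w.mean(0));print('bar',n,len(pt),w.mean(0),np.degrees(np.arctan2(v[0][1],v[0][0])),s_/np.sqrt(len(pt)))
    # red lid centroid
print(get_obs()['time'])
E
```

```text
carton_a top [([190, 201, 240, 244], 0.6, 1359), ([370, 174, 392, 191], 0.59, 283), ([223, 163, 238, 192], 0.57, 300)]
carton_a side [([376, 253, 398, 280], 0.8, 542), ([267, 173, 290, 195], 0.79, 372), ([300, 280, 331, 305], 0.57, 523)]
[np.float64(618.7296001452971), np.float64(328.642204200356), 0] [(array([6.18337e+02, 3.38699e+02, 4.62000e-01]), np.float64(0.133)), (array([6.15042e+02, 3.36689e+02, 4.88000e-01]), np.float64(0.092)), (array([6.25502e+02, 3.45169e+02, 3.79000e-01]), np.float64(0.07))]
[np.float64(605.6970647499475), np.float64(-285.61401311740167), 0] [(array([ 605.255, -279.785,    0.984]), np.float64(0.115)), (array([ 603.442, -280.783,    0.972]), np.float64(0.166)), (array([ 606.687, -278.007,    0.981]), np.float64(0.049))]
tin_a top [([381, 210, 397, 223], 0.73, 205)]
tin_a side [([351, 276, 368, 299], 0.67, 341)]
tin [np.float64(467.78226859739243), np.float64(-309.0303186662878), 0] (array([ 464.589, -305.493,    0.994]), np.float64(0.154)) (array([ 4.63768e+02, -3.06399e+02,  1.49000e-01]), np.float64(0.087))
mat top [([188, 196, 235, 249], 0.83, 1340), (
[... 328 characters left out ...]
e+02,  1.82790e+01, -4.10000e-02]), np.float64(0.037))
cabinet top [([255, 84, 356, 172], 0.78, 7767)]
cabinet side [([306, 135, 433, 240], 0.66, 8986)]
cab [np.float64(794.6698432989086), np.float64(26.154380589487463), 0] (array([8.03607e+02, 2.73210e+01, 4.70000e-02]), np.float64(0.048)) (array([8.0207e+02, 2.6487e+01, 4.0000e-02]), np.float64(0.041))
h top [[626.01455222  19.07285846]]
h side [[647.89445961  48.77369622]]
canister top [([293, 190, 322, 225], 0.77, 620)]
canister side [([285, 194, 316, 236], 0.82, 1227)]
bar top 49 [489.03829869  14.67206319] 116.551791389543 [17.47848094  3.52482949]
bar side 37 [488.53568995  18.67617796] -65.36925874939503 [16.26933765  3.74390692]
2.2
```

```bash
cat > plan.py <<'E'
import json,sys,os,numpy as np
F='cmd.json'
def load(): return np.array(json.load(open(F))) if os.path.exists(F) else np.array([213.968,479.444,188.641,2.7218])
def plan(wps,commit=True):
    """wps: (x,y,z,yaw,mm_per_row,hold_rows,grip|None); prints calls, keeps commanded pose"""
    p=load()
    for x,y,z,yw,v,hold,g in wps:
        goal=np.array([x,y,z,yw],float);first=True
        while True:
            c,s=np.cos(p[3]),np.sin(p[3]);A=np.array([[c,s,0],[s,-c,0],[0,0,-1]])
            d=goal-p;d[3]=(d[3]+np.pi)%(2*np.pi)-np.pi
            n=max(np.linalg.norm(d[:3])/v,abs(np.degrees(d[3]))/10,0);n=int(np.ceil(n-1e-6))
            t=A@d[:3];f=min(1,118/max(1e-9,np.abs(t).max()),8/max(n,1),)
            k=min(8,int(np.ceil(n*f-1e-6)))
            done=f>=1
            T=np.r_[t/120,-d[3]/2/np.pi]*f
            T=np.round(T,3)
            rows=[np.round(T*(i+1)/k,3) for i in range(k)]
            h=min(hold,8-k) if done else 0
            rows+=[T]*h
            if rows:
                o='['+','.join('[%g,%g,%g]'%tuple(r[:3]) for r in rows)+']';q='['+','.join('[0,0,%g]'%r[3] for r in rows)+']'
                print('offset',o,'rot',q,('grip %g'%g if g is not None and first else ''));
            first=False
            p=p+np.r_[A.T@(T[:3]*120),-T[3]*2*np.pi]
            if done: break
    print('end',p.round(2).tolist())
    json.dump(p.tolist(),open(F,'w'))
E
python3 - <<'E'
from plan import *
plan([(214,479,260,2.722,40,0,1),(489,16.5,260,2.016,50,0,None),(489,16.5,200,2.016,30,2,None)])
E
```

```text
offset [[-0.001,-0.002,-0.298],[-0.002,-0.003,-0.595]] rot [[0,0,-0],[0,0,-0]] grip 1
offset [[-0.328,-0.231,0],[-0.655,-0.463,0],[-0.983,-0.694,0]] rot [[0,0,0.01],[0,0,0.02],[0,0,0.03]] 
offset [[-0.328,-0.149,0],[-0.655,-0.297,0],[-0.983,-0.446,0]] rot [[0,0,0.009],[0,0,0.018],[0,0,0.027]] 
offset [[-0.328,-0.086,0],[-0.655,-0.172,0],[-0.983,-0.258,0]] rot [[0,0,0.009],[0,0,0.017],[0,0,0.026]] 
offset [[-0.328,-0.031,0],[-0.655,-0.061,0],[-0.983,-0.092,0]] rot [[0,0,0.008],[0,0,0.016],[0,0,0.024]] 
offset [[-0.197,0.012,0]] rot [[0,0,0.005]] 
offset [[-0,-0,0.167],[-0,-0,0.333],[-0,-0,0.5],[-0,-0,0.5],[-0,-0,0.5]] rot [[0,0,0],[0,0,0],[0,0,0],[0,0,0],[0,0,0]] 
end [489.03, 16.55, 200.04, 2.02]
```

Emit:
send_rows:
  offset:
    - [-0.001, -0.002, -0.298]
    - [-0.002, -0.003, -0.595]
  delta_rot:
    - [0, 0, 0]
    - [0, 0, 0]
  grip: 1

```text
time: 2.45
tool_pos: [213.9, 478.8, 260.7]
tcp_rot: [-3.141, -0.0, 2.722]
contact_force: [-0.6, -0.4, -0.1]
grip_width: 91.4
finger_force: 0.0
```

Emit:
send_rows:
  offset:
    - [-0.328, -0.231, 0]
    - [-0.655, -0.463, 0]
    - [-0.983, -0.694, 0]
  delta_rot:
    - [0, 0, 0.01]
    - [0, 0, 0.02]
    - [0, 0, 0.03]

```text
time: 2.82
tool_pos: [288.3, 353.7, 260.1]
tcp_rot: [3.141, 0.0, 2.532]
contact_force: [0.8, -1.0, 0.1]
grip_width: 92.0
finger_force: 0.0
```

Emit:
send_rows:
  offset:
    - [-0.328, -0.149, 0]
    - [-0.655, -0.297, 0]
    - [-0.983, -0.446, 0]
  delta_rot:
    - [0, 0, 0.009]
    - [0, 0, 0.018]
    - [0, 0, 0.027]

```text
time: 3.2
tool_pos: [354.6, 242.3, 260.2]
tcp_rot: [3.141, 0.0, 2.362]
contact_force: [-0.3, -0.4, -0.4]
grip_width: 91.5
finger_force: 0.0
```

Emit:
send_rows:
  offset:
    - [-0.328, -0.086, 0]
    - [-0.655, -0.172, 0]
    - [-0.983, -0.258, 0]
  delta_rot:
    - [0, 0, 0.009]
    - [0, 0, 0.017]
    - [0, 0, 0.026]

```text
time: 3.58
tool_pos: [416.9, 137.5, 260.2]
tcp_rot: [3.141, 0.0, 2.198]
contact_force: [0.6, 0.5, -0.3]
grip_width: 92.1
finger_force: 0.0
```

Emit:
send_rows:
  offset:
    - [-0.328, -0.031, 0]
    - [-0.655, -0.061, 0]
    - [-0.983, -0.092, 0]
  delta_rot:
    - [0, 0, 0.008]
    - [0, 0, 0.016]
    - [0, 0, 0.024]

```text
time: 3.95
tool_pos: [477.4, 35.7, 260.1]
tcp_rot: [3.141, 0.0, 2.048]
contact_force: [0.1, 0.2, -0.3]
grip_width: 91.9
finger_force: 0.0
```

Emit:
send_rows:
  offset:
    - [-0.197, 0.012, 0]
  delta_rot:
    - [0, 0, 0.005]

```text
time: 4.08
tool_pos: [489.7, 14.9, 259.9]
tcp_rot: [3.142, 0.0, 2.015]
contact_force: [-0.7, 0.5, 0.4]
grip_width: 91.5
finger_force: 0.0
```

Emit:
send_rows:
  offset:
    - [0, 0, 0.167]
    - [0, 0, 0.333]
    - [0, 0, 0.5]
    - [0, 0, 0.5]
    - [0, 0, 0.5]
  delta_rot:
    - [0, 0, 0]
    - [0, 0, 0]
    - [0, 0, 0]
    - [0, 0, 0]
    - [0, 0, 0]

```text
time: 4.7
tool_pos: [489.5, 16.5, 200.8]
tcp_rot: [3.141, 0.001, 2.018]
contact_force: [0.3, -0.7, -0.0]
grip_width: 91.6
finger_force: 0.0
```

```bash
python3 - <<'E'
from plan import *
plan([(489,16.5,167,2.016,12,1,None),(489,16.5,167,2.016,12,7,0),(489,16.5,227,2.016,8,0,None)])
print('---')
plan([(440,404.8,227,2.016,15,3,None),(440,404.8,150,2.016,12,0,None),(440,404.8,131,2.016,5,3,None)])
E
```

```text
offset [[-0,-0,0.092],[-0,-0,0.183],[-0,-0,0.275],[-0,-0,0.275]] rot [[0,0,0],[0,0,0],[0,0,0],[0,0,0]] 
offset [[-0,-0,0],[-0,-0,0],[-0,-0,0],[-0,-0,0],[-0,-0,0],[-0,-0,0],[-0,-0,0],[-0,-0,0]] rot [[0,0,0],[0,0,0],[0,0,0],[0,0,0],[0,0,0],[0,0,0],[0,0,0],[0,0,0]] grip 0
offset [[-0,-0,-0.062],[-0,-0,-0.125],[-0,-0,-0.188],[-0,-0,-0.25],[-0,-0,-0.312],[-0,-0,-0.375],[-0,-0,-0.438],[-0,-0,-0.5]] rot [[0,0,0],[0,0,0],[0,0,0],[0,0,0],[0,0,0],[0,0,0],[0,0,0],[0,0,0]] 
end [489.03, 16.55, 227.04, 2.02]
---
offset [[0.115,0.038,0],[0.229,0.076,0],[0.344,0.114,0],[0.458,0.152,0],[0.573,0.191,0],[0.688,0.229,0],[0.802,0.267,0],[0.917,0.305,0]] rot [[0,0,0],[0,0,0],[0,0,0],[0,0,0],[0,0,0],[0,0,0],[0,0,0],[0,0,0]] 
offset [[0.115,0.038,0],[0.229,0.076,0],[0.344,0.115,0],[0.458,0.153,0],[0.573,0.191,0],[0.688,0.229,0],[0.802,0.268,0],[0.917,0.306,0]] rot [[0,0,0],[0,0,0],[0,0,0],[0,0,0],[0,0,0],[0,0,0],[0,0,0],[0,0,0]] 
offset [[0.114,0.038,0],[0.229,0.076,0],[0.344,0.114,0],[0.458,0.152,0],[0.572,0.191,0],[0.687,0.229,0],[0.802,0.267,0],[0.916,0.305,0]] rot [[0,0,0],[0,0,0],[0,0,0],[0,0,0],[0,0,0],[0,0,0],[0,0,0],[0,0,0]] 
offset [[0.115,0.038,0],[0.229,0.077,0],[0.344,0.115,0],[0.344,0.115,0],[0.344,0.115,0],[0.344,0.115,0]] rot [[0,0,0],[0,0,0],[0,0,0],[0,0,0],[0,0,0],[0,0,0]] 
offset [[-0,0,0.092],[-0,0,0.183],[-0,0,0.275],[-0,0,0.367],[-0,0,0.459],[-0,0,0.55],[-0,0,0.642]] rot [[0,0,0],[0,0,0],[0,0,0],[0,0,0],[0,0,0],[0,0,0],[0,0,0]] 
offset [[-0,0,0.04],[-0,0,0.079],[-0,0,0.118],[-0,0,0.158],[-0,0,0.158],[-0,0,0.158],[-0,0,0.158]] rot [[0,0,0],[0,0,0],[0,0,0],[0,0,0],[0,0,0],[0,0,0],[0,0,0]] 
end [439.99, 404.82, 131.04, 2.02]
```

Emit:
send_rows:
  offset:
    - [0, 0, 0.09]
    - [0, 0, 0.18]
    - [0, 0, 0.275]
    - [0, 0, 0.275]
  delta_rot:
    - [0, 0, 0]
    - [0, 0, 0]
    - [0, 0, 0]
    - [0, 0, 0]

```text
time: 5.2
tool_pos: [488.3, 16.6, 165.8]
tcp_rot: [-3.14, -0.001, 2.018]
contact_force: [-0.9, -0.5, 1.2]
grip_width: 92.0
finger_force: 0.0
```

Emit:
send_rows:
  offset:
    - [0, 0, 0]
    - [0, 0, 0]
    - [0, 0, 0]
    - [0, 0, 0]
    - [0, 0, 0]
    - [0, 0, 0]
    - [0, 0, 0]
    - [0, 0, 0]
  delta_rot:
    - [0, 0, 0]
    - [0, 0, 0]
    - [0, 0, 0]
    - [0, 0, 0]
    - [0, 0, 0]
    - [0, 0, 0]
    - [0, 0, 0]
    - [0, 0, 0]
  grip: 0

```text
time: 6.2
tool_pos: [489.0, 16.5, 167.0]
tcp_rot: [3.142, -0.0, 2.018]
contact_force: [1.0, -0.2, -0.4]
grip_width: 16.5
finger_force: 0.0
```

Emit:
send_rows:
  offset:
    - [0, 0, -0.06]
    - [0, 0, -0.12]
    - [0, 0, -0.19]
    - [0, 0, -0.25]
    - [0, 0, -0.31]
    - [0, 0, -0.38]
    - [0, 0, -0.44]
    - [0, 0, -0.5]
  delta_rot:
    - [0, 0, 0]
    - [0, 0, 0]
    - [0, 0, 0]
    - [0, 0, 0]
    - [0, 0, 0]
    - [0, 0, 0]
    - [0, 0, 0]
    - [0, 0, 0]

```text
time: 7.2
tool_pos: [489.0, 16.6, 227.5]
tcp_rot: [3.142, -0.0, 2.018]
contact_force: [0.3, -0.2, -0.9]
grip_width: 0.2
finger_force: 0.0
```

```bash
python3 - <<'E'
from h import *
T=[]
for n,(x,y) in (('top',(308,205)),('side',(300,195))):
    a=optics.capture(n)[y-60:y+60,x-70:x+70,::-1];T.append(cv2.resize(a,None,fx=2.8,fy=2.8,interpolation=cv2.INTER_CUBIC))
cv2.imwrite('pics/b.png',np.hstack(T))
E
```

```text
(no output)
```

View pics/b.png

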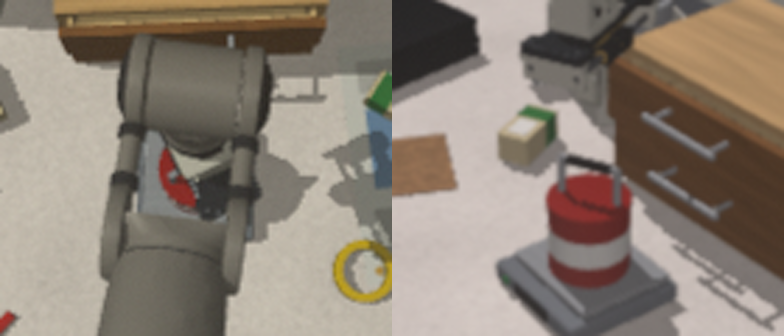

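```bash
python3 - <<'E'
from h import *
for z in (227,167,185,280): print(z,[proj([489,16.5,z],n).round(1) for n in CAL])
for z in (165,175,185,195): print(z,ray([(308,205)],'top',z),ray([(300,194)],'side',z))
print(get_obs()['tool_pos'],get_obs()['tcp_rot'])
E
```

```text
227 [array([[307.6, 200.5]]), array([[300.6, 182.6]])]
167 [array([[307.7, 203.3]]), array([[300.5, 198.3]])]
185 [array([[307.7, 202.5]]), array([[300.6, 193.6]])]
280 [array([[307.5, 197.8]]), array([[300.6, 168.1]])]
165 [[482.84788447  15.46788982]] [[504.97620467  40.80620161]]
175 [[481.24732226  15.41530946]] [[495.62083322  28.32580658]]
185 [[479.64676005  15.3627291 ]] [[486.26546177  15.84541155]]
195 [[478.04619784  15.31014874]] [[476.91009032   3.36501651]]
[489.44342497  16.49199556 227.88017521] [3.14028243e+00 7.56206741e-04 2.01811249e+00]
```

```bash
python3 - <<'E'
from h import *
a=optics.capture('side')[130:215,260:345,::-1];cv2.imwrite('pics/c.png',cv2.resize(a,None,fx=7,fy=7,interpolation=cv2.INTER_CUBIC))
E
```

```text
(no output)
```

View pics/c.png

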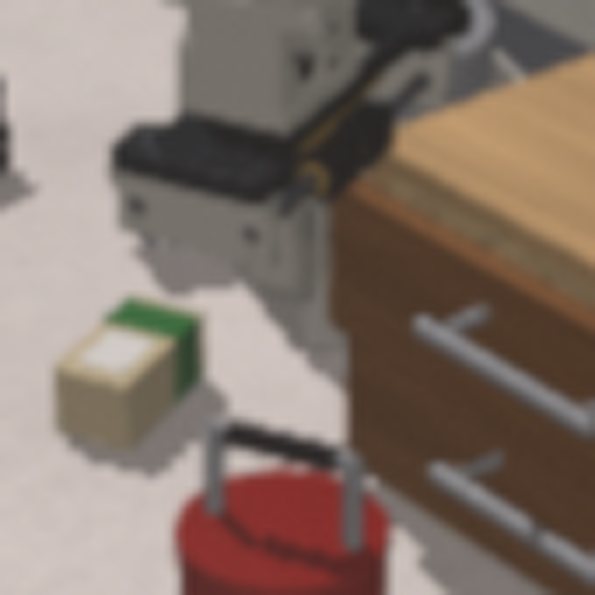

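```bash
python3 - <<'E'
import json
from plan import load
p=load();json.dump([489.03,16.55,227.04,float(p[3])],open('cmd.json','w'))
E
```

Emit:
send_rows:
  offset:
    - [0, 0, 0]
    - [0, 0, 0]
    - [0, 0, 0]
    - [0, 0, 0]
    - [0, 0, 0]
    - [0, 0, 0]
    - [0, 0, 0]
    - [0, 0, 0]
  delta_rot:
    - [0, 0, 0]
    - [0, 0, 0]
    - [0, 0, 0]
    - [0, 0, 0]
    - [0, 0, 0]
    - [0, 0, 0]
    - [0, 0, 0]
    - [0, 0, 0]
  grip: 1

```text
time: 8.35
tool_pos: [489.0, 16.5, 227.0]
tcp_rot: [3.142, -0.0, 2.018]
contact_force: [0.0, -0.2, -0.0]
grip_width: 76.0
finger_force: 0.0
```

Emit:
send_rows:
  offset:
    - [0, 0, 0.1]
    - [0, 0, 0.2]
    - [0, 0, 0.3]
    - [0, 0, 0.4]
    - [0, 0, 0.5]
    - [0, 0, 0.525]
    - [0, 0, 0.525]
  delta_rot:
    - [0, 0, 0]
    - [0, 0, 0]
    - [0, 0, 0]
    - [0, 0, 0]
    - [0, 0, 0]
    - [0, 0, 0]
    - [0, 0, 0]

```text
time: 9.22
tool_pos: [489.1, 16.6, 164.0]
tcp_rot: [-3.142, -0.0, 2.018]
contact_force: [-0.1, 0.8, 1.1]
grip_width: 92.0
finger_force: 0.0
```

Emit:
send_rows:
  offset:
    - [0, 0, 0]
    - [0, 0, 0]
    - [0, 0, 0]
    - [0, 0, 0]
    - [0, 0, 0]
    - [0, 0, 0]
    - [0, 0, 0]
    - [0, 0, 0]
  delta_rot:
    - [0, 0, 0]
    - [0, 0, 0]
    - [0, 0, 0]
    - [0, 0, 0]
    - [0, 0, 0]
    - [0, 0, 0]
    - [0, 0, 0]
    - [0, 0, 0]
  grip: 0

```text
time: 10.22
tool_pos: [489.0, 16.5, 164.0]
tcp_rot: [3.142, -0.0, 2.018]
contact_force: [0.0, 0.2, -0.1]
grip_width: 16.5
finger_force: 0.0
```

Emit:
send_rows:
  offset:
    - [0, 0, 0]
    - [0, 0, 0]
    - [0, 0, 0]
    - [0, 0, 0]
  delta_rot:
    - [0, 0, 0]
    - [0, 0, 0]
    - [0, 0, 0]
    - [0, 0, 0]

```text
time: 10.72
tool_pos: [489.0, 16.6, 164.0]
tcp_rot: [3.142, -0.0, 2.018]
contact_force: [-0.6, -0.1, 0.4]
grip_width: 0.3
finger_force: 0.0
```

```bash
python3 - <<'E'
from h import *
T=[]
for n,(x,y) in (('top',(308,205)),('side',(300,195))):
    a=optics.capture(n)[y-40:y+40,x-40:x+40,::-1];T.append(cv2.resize(a,None,fx=5,fy=5,interpolation=cv2.INTER_CUBIC))
cv2.imwrite('pics/d.png',np.hstack(T))
E
```

```text
(no output)
```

View pics/d.png

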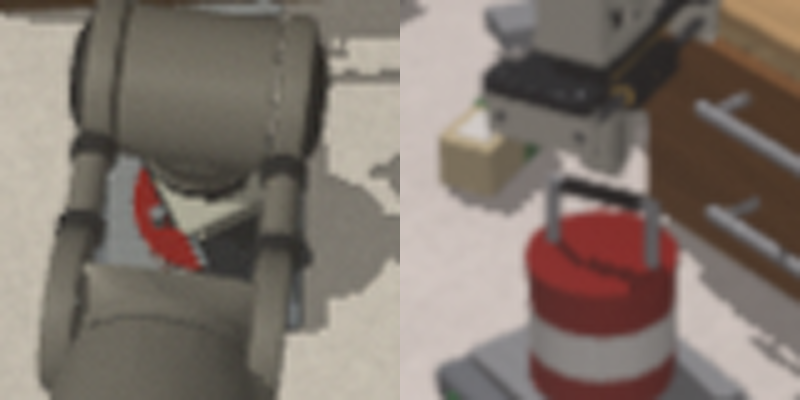

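```bash
python3 - <<'E'
from h import *
a=optics.capture('side')[:,:,::-1].copy();b=cv2.imread('pics/side0.png')
m=(np.abs(a.astype(int)-b).max(2)>25)
x0,y0=250,120
def up(i): return cv2.resize(i[y0:y0+90,x0:x0+80],None,fx=5,fy=5,interpolation=cv2.INTER_NEAREST)
u=up(a);d=up((m*255).astype(np.uint8)[:,:,None].repeat(3,2))
for z in (164,183,230):
    p=proj([489,16.5,z],'side')[0]
    for i in(u,d): cv2.circle(i,tuple(int(v) for v in (p-[x0,y0])*5),4,(0,255,255),1)
cv2.imwrite('pics/e.png',np.hstack([u,d]))
o=get_obs();print(o['joint_positions'],o['tool_pos'])
E
```

```text
[-1.22996285e-01  2.99472886e-01  1.65847955e+00  1.20507921e-04
  1.18362438e+00 -5.70314615e-01] [489.01823893  16.56902752 164.01028026]
```

View pics/e.png

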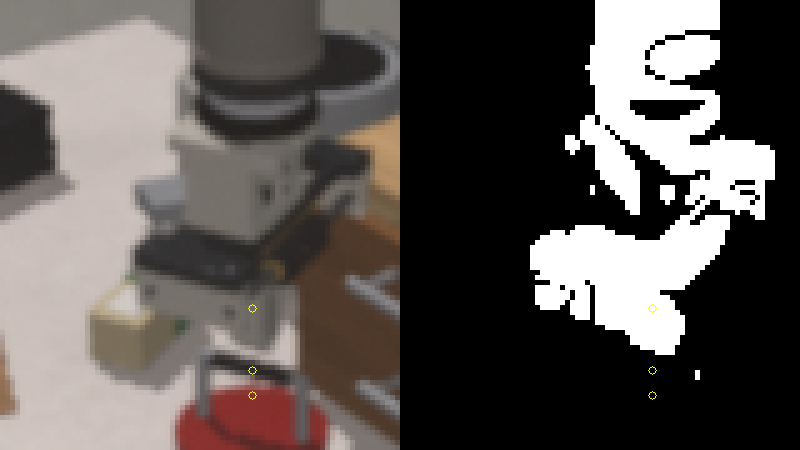

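Emit:
send_rows:
  offset:
    - [0, 0, 0]
    - [0, 0, 0]
    - [0, 0, 0]
    - [0, 0, 0]
    - [0, 0, 0]
    - [0, 0, 0]
    - [0, 0, 0]
    - [0, 0, 0]
  delta_rot:
    - [0, 0, 0]
    - [0, 0, 0]
    - [0, 0, 0]
    - [0, 0, 0]
    - [0, 0, 0]
    - [0, 0, 0]
    - [0, 0, 0]
    - [0, 0, 0]
  grip: 1

```text
time: 11.88
tool_pos: [489.0, 16.6, 164.0]
tcp_rot: [3.142, -0.0, 2.018]
contact_force: [-0.5, -0.1, 0.3]
grip_width: 76.0
finger_force: 0.0
```

Emit:
send_rows:
  offset:
    - [0, 0, 0]
    - [0, 0, 0]
    - [0, 0, 0]
    - [0, 0, 0]
  delta_rot:
    - [0, 0, 0]
    - [0, 0, 0]
    - [0, 0, 0]
    - [0, 0, 0]

```text
time: 12.38
tool_pos: [489.0, 16.6, 164.0]
tcp_rot: [3.141, -0.0, 2.018]
contact_force: [0.5, -0.5, -0.1]
grip_width: 91.8
finger_force: 0.0
```

```bash
python3 - <<'E'
from h import *
from itertools import product
a=optics.capture('side')[:,:,::-1].copy();x0,y0=250,120
u=cv2.resize(a[y0:y0+90,x0:x0+80],None,fx=7,fy=7,interpolation=cv2.INTER_CUBIC)
yd=np.array([.90,.43,0])
for s in (-56,56):
  for z,c in ((164,(0,255,255)),(200,(255,0,255)),(230,(0,255,0))):
    p=proj(np.array([489,16.5,z])+s*yd,'side')[0];cv2.circle(u,tuple(int(v) for v in (p-[x0,y0])*7),4,c,1)
cv2.imwrite('pics/f.png',u)
print(get_obs()['grip_width'])
E
```

```text
91.80486052545155
```

View pics/f.png

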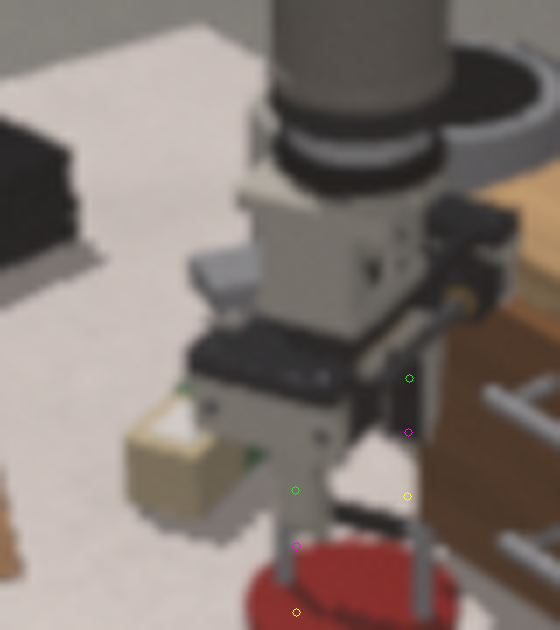

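Emit:
send_rows:
  offset:
    - [0, 0, 0.04]
    - [0, 0, 0.08]
    - [0, 0, 0.12]
    - [0, 0, 0.16]
    - [0, 0, 0.2]
    - [0, 0, 0.24]
    - [0, 0, 0.28]
    - [0, 0, 0.28]
  delta_rot:
    - [0, 0, 0]
    - [0, 0, 0]
    - [0, 0, 0]
    - [0, 0, 0]
    - [0, 0, 0]
    - [0, 0, 0]
    - [0, 0, 0]
    - [0, 0, 0]

```text
time: 13.42
tool_pos: [488.8, 16.6, 130.0]
tcp_rot: [-3.141, -0.0, 2.018]
contact_force: [0.2, 0.3, 0.3]
grip_width: 91.9
finger_force: 0.0
```

Emit:
send_rows:
  offset:
    - [0, 0, 0]
    - [0, 0, 0]
    - [0, 0, 0]
    - [0, 0, 0]
    - [0, 0, 0]
    - [0, 0, 0]
    - [0, 0, 0]
    - [0, 0, 0]
  delta_rot:
    - [0, 0, 0]
    - [0, 0, 0]
    - [0, 0, 0]
    - [0, 0, 0]
    - [0, 0, 0]
    - [0, 0, 0]
    - [0, 0, 0]
    - [0, 0, 0]
  grip: 0

```text
time: 14.42
tool_pos: [489.0, 16.5, 130.4]
tcp_rot: [3.142, -0.0, 2.018]
contact_force: [0.3, -0.7, 1.1]
grip_width: 16.4
finger_force: 0.0
```

Emit:
send_rows:
  offset:
    - [0, 0, 0]
    - [0, 0, 0]
    - [0, 0, 0]
    - [0, 0, 0]
  delta_rot:
    - [0, 0, 0]
    - [0, 0, 0]
    - [0, 0, 0]
    - [0, 0, 0]

```text
time: 14.92
tool_pos: [489.0, 16.6, 130.3]
tcp_rot: [3.142, -0.0, 2.018]
contact_force: [1.3, 0.7, -2.2]
grip_width: 8.8
finger_force: 29.9
```

```bash
python3 - <<'E'
import json
from plan import *
p=load();json.dump([489.03,16.55,130.44,float(p[3])],open('cmd.json','w'))
plan([(489,16.5,190,2.016,8,0,None),(440,404.8,190,2.016,15,3,None),(440,404.8,110,2.016,12,0,None),(440,404.8,94,2.016,4,4,None)])
E
```

```text
offset [[-0,-0,-0.062],[-0,-0,-0.124],[-0,-0,-0.186],[-0,-0,-0.248],[-0,-0,-0.31],[-0,-0,-0.372],[-0,-0,-0.434],[-0,-0,-0.496]] rot [[0,0,0],[0,0,0],[0,0,0],[0,0,0],[0,0,0],[0,0,0],[0,0,0],[0,0,0]] 
offset [[0.115,0.038,-0],[0.229,0.076,-0],[0.344,0.114,-0],[0.458,0.152,-0],[0.573,0.191,-0],[0.688,0.229,-0],[0.802,0.267,-0],[0.917,0.305,-0]] rot [[0,0,0],[0,0,0],[0,0,0],[0,0,0],[0,0,0],[0,0,0],[0,0,0],[0,0,0]] 
offset [[0.115,0.038,-0],[0.229,0.076,-0],[0.344,0.115,-0],[0.458,0.153,-0],[0.573,0.191,-0],[0.688,0.229,-0],[0.802,0.268,-0],[0.917,0.306,-0]] rot [[0,0,0],[0,0,0],[0,0,0],[0,0,0],[0,0,0],[0,0,0],[0,0,0],[0,0,0]] 
offset [[0.114,0.038,-0],[0.229,0.076,-0],[0.344,0.114,-0],[0.458,0.152,-0],[0.572,0.191,-0],[0.687,0.229,-0],[0.802,0.267,-0],[0.916,0.305,-0]] rot [[0,0,0],[0,0,0],[0,0,0],[0,0,0],[0,0,0],[0,0,0],[0,0,0],[0,0,0]] 
offset [[0.115,0.038,-0],[0.229,0.077,-0],[0.344,0.115,-0],[0.344,0.115,-0],[0.344,0.115,-0],[0.344,0.115,-0]] rot [[0,0,0],[0,0,0],[0,0,0],[0,0,0],[0,0,0],[0,0,0]] 
offset [[-0,-0,0.095],[-0,-0,0.19],[-0,-0,0.285],[-0,-0,0.381],[-0,-0,0.476],[-0,-0,0.571],[-0,-0,0.666]] rot [[0,0,0],[0,0,0],[0,0,0],[0,0,0],[0,0,0],[0,0,0],[0,0,0]] 
offset [[-0,-0,0.027],[-0,-0,0.054],[-0,-0,0.08],[-0,-0,0.107],[-0,-0,0.134],[-0,-0,0.134],[-0,-0,0.134],[-0,-0,0.134]] rot [[0,0,0],[0,0,0],[0,0,0],[0,0,0],[0,0,0],[0,0,0],[0,0,0],[0,0,0]] 
end [439.99, 404.82, 93.96, 2.02]
```

Emit:
send_rows:
  offset:
    - [0, 0, -0.06]
    - [0, 0, -0.12]
    - [0, 0, -0.18]
    - [0, 0, -0.25]
    - [0, 0, -0.31]
    - [0, 0, -0.37]
    - [0, 0, -0.43]
    - [0, 0, -0.496]
  delta_rot:
    - [0, 0, 0]
    - [0, 0, 0]
    - [0, 0, 0]
    - [0, 0, 0]
    - [0, 0, 0]
    - [0, 0, 0]
    - [0, 0, 0]
    - [0, 0, 0]

```text
time: 15.92
tool_pos: [489.0, 16.6, 190.4]
tcp_rot: [-3.141, -0.0, 2.018]
contact_force: [-0.0, -0.4, -4.6]
grip_width: 9.0
finger_force: 29.9
```

Canister's 4.6 N is carried. Transfer and lower.

Emit:
send_rows:
  offset:
    - [0.11, 0.037, 0]
    - [0.23, 0.076, 0]
    - [0.34, 0.114, 0]
    - [0.46, 0.152, 0]
    - [0.57, 0.191, 0]
    - [0.69, 0.229, 0]
    - [0.8, 0.267, 0]
    - [0.917, 0.305, 0]
  delta_rot:
    - [0, 0, 0]
    - [0, 0, 0]
    - [0, 0, 0]
    - [0, 0, 0]
    - [0, 0, 0]
    - [0, 0, 0]
    - [0, 0, 0]
    - [0, 0, 0]

```text
time: 16.92
tool_pos: [474.3, 132.5, 190.0]
tcp_rot: [3.141, -0.0, 2.018]
contact_force: [0.2, -0.4, -4.6]
grip_width: 8.8
finger_force: 29.9
```

Emit:
send_rows:
  offset:
    - [0.11, 0.037, 0]
    - [0.23, 0.076, 0]
    - [0.34, 0.114, 0]
    - [0.46, 0.152, 0]
    - [0.57, 0.191, 0]
    - [0.69, 0.229, 0]
    - [0.8, 0.267, 0]
    - [0.917, 0.306, 0]
  delta_rot:
    - [0, 0, 0]
    - [0, 0, 0]
    - [0, 0, 0]
    - [0, 0, 0]
    - [0, 0, 0]
    - [0, 0, 0]
    - [0, 0, 0]
    - [0, 0, 0]

```text
time: 17.92
tool_pos: [459.8, 247.6, 189.9]
tcp_rot: [3.142, -0.0, 2.018]
contact_force: [0.1, 0.0, -4.5]
grip_width: 8.8
finger_force: 29.9
```

Emit:
send_rows:
  offset:
    - [0.11, 0.037, 0]
    - [0.23, 0.076, 0]
    - [0.34, 0.114, 0]
    - [0.46, 0.152, 0]
    - [0.57, 0.191, 0]
    - [0.69, 0.229, 0]
    - [0.8, 0.267, 0]
    - [0.916, 0.305, 0]
  delta_rot:
    - [0, 0, 0]
    - [0, 0, 0]
    - [0, 0, 0]
    - [0, 0, 0]
    - [0, 0, 0]
    - [0, 0, 0]
    - [0, 0, 0]
    - [0, 0, 0]

```text
time: 18.92
tool_pos: [445.3, 362.5, 189.9]
tcp_rot: [3.142, 0.0, 2.018]
contact_force: [0.0, 0.2, -4.5]
grip_width: 8.9
finger_force: 29.9
```

Emit:
send_rows:
  offset:
    - [0.115, 0.038, 0]
    - [0.229, 0.077, 0]
    - [0.344, 0.115, 0]
    - [0.344, 0.115, 0]
    - [0.344, 0.115, 0]
    - [0.344, 0.115, 0]
  delta_rot:
    - [0, 0, 0]
    - [0, 0, 0]
    - [0, 0, 0]
    - [0, 0, 0]
    - [0, 0, 0]
    - [0, 0, 0]

```text
time: 19.68
tool_pos: [440.2, 404.3, 190.0]
tcp_rot: [3.141, 0.0, 2.018]
contact_force: [1.5, 0.5, -4.4]
grip_width: 8.9
finger_force: 29.9
```

Emit:
send_rows:
  offset:
    - [0, 0, 0.095]
    - [0, 0, 0.19]
    - [0, 0, 0.285]
    - [0, 0, 0.381]
    - [0, 0, 0.476]
    - [0, 0, 0.571]
    - [0, 0, 0.666]
  delta_rot:
    - [0, 0, 0]
    - [0, 0, 0]
    - [0, 0, 0]
    - [0, 0, 0]
    - [0, 0, 0]
    - [0, 0, 0]
    - [0, 0, 0]

```text
time: 20.55
tool_pos: [440.0, 404.9, 109.3]
tcp_rot: [3.141, -0.0, 2.018]
contact_force: [-0.2, 0.2, -4.7]
grip_width: 9.1
finger_force: 29.9
```

Emit:
send_rows:
  offset:
    - [0, 0, 0.027]
    - [0, 0, 0.054]
    - [0, 0, 0.08]
    - [0, 0, 0.107]
    - [0, 0, 0.134]
    - [0, 0, 0.134]
    - [0, 0, 0.134]
    - [0, 0, 0.134]
  delta_rot:
    - [0, 0, 0]
    - [0, 0, 0]
    - [0, 0, 0]
    - [0, 0, 0]
    - [0, 0, 0]
    - [0, 0, 0]
    - [0, 0, 0]
    - [0, 0, 0]

```text
time: 21.55
tool_pos: [440.1, 404.9, 94.1]
tcp_rot: [3.141, -0.0, 2.018]
contact_force: [0.8, 0.2, -5.4]
grip_width: 8.9
finger_force: 29.9
```

Emit:
send_rows:
  offset:
    - [0, 0, 0.008]
    - [0, 0, 0.008]
    - [0, 0, 0.008]
  delta_rot:
    - [0, 0, 0]
    - [0, 0, 0]
    - [0, 0, 0]

```text
time: 21.92
tool_pos: [440.3, 404.8, 93.4]
tcp_rot: [3.141, 0.0, 2.018]
contact_force: [0.8, -0.9, -1.3]
grip_width: 9.1
finger_force: 29.9
```

Emit:
send_rows:
  offset:
    - [0, 0, 0]
    - [0, 0, 0]
    - [0, 0, 0]
    - [0, 0, 0]
    - [0, 0, 0]
    - [0, 0, 0]
    - [0, 0, 0]
    - [0, 0, 0]
  delta_rot:
    - [0, 0, 0]
    - [0, 0, 0]
    - [0, 0, 0]
    - [0, 0, 0]
    - [0, 0, 0]
    - [0, 0, 0]
    - [0, 0, 0]
    - [0, 0, 0]
  grip: 0.7

```text
time: 22.92
tool_pos: [440.0, 404.8, 93.0]
tcp_rot: [3.142, -0.0, 2.018]
contact_force: [-0.1, -0.7, 0.1]
grip_width: 64.4
finger_force: 0.0
```

Emit:
send_rows:
  offset:
    - [0, 0, -0.2]
    - [0, 0, -0.4]
    - [0, 0, -0.6]
    - [0, 0, -0.8]
    - [0, 0, -0.967]
  delta_rot:
    - [0, 0, 0]
    - [0, 0, 0]
    - [0, 0, 0]
    - [0, 0, 0]
    - [0, 0, 0]

```text
time: 23.55
tool_pos: [440.1, 404.9, 210.1]
tcp_rot: [3.141, -0.0, 2.018]
contact_force: [0.8, 0.1, 0.8]
grip_width: 64.2
finger_force: 0.0
```

```bash
python3 - <<'E'
from h import *
import json
p=json.load(open('cmd.json'));p[2]=93.96-.96+116.04;json.dump(p,open('cmd.json','w'));print(p)
im={n:optics.capture(n) for n in CAL}
for n in CAL:
    q=finder.pinpoint('cabinet_drawer0_handle',n)[:2];print('h',n,[(d['uv'],d['confidence'],ray([d['uv']],n,172)) for d in q])
    q=finder.pinpoint('canister',n)[:2];print('c',n,[(d['confidence'],ray([d['uv']],n,3)) for d in q])
s=im['side'][160:260,290:450,::-1];t=im['top'][140:210,250:370,::-1]
T=[cv2.resize(t,(800,467),interpolation=cv2.INTER_CUBIC),cv2.resize(s,(800,500),interpolation=cv2.INTER_CUBIC)]
cv2.imwrite('pics/g.png',T[0]);cv2.imwrite('pics/g2.png',cv2.resize(im['top'][80:300,150:480,::-1],None,fx=2.4,fy=2.4))
E
```

```text
[439.99252851869846, 404.8164074971212, 209.04000000000002, 2.0180832455958866]
h top [([306.7, 162.8], 0.81, array([[641.4271925 ,  20.19144366]]))]
c top [(0.93, array([[443.78457714, 404.98691547]]))]
h side [([328.9, 182.1], 0.87, array([[624.15350085,  33.4967957 ]]))]
c side [(0.64, array([[444.85199554, 402.234771  ]]))]
```

View pics/g.png

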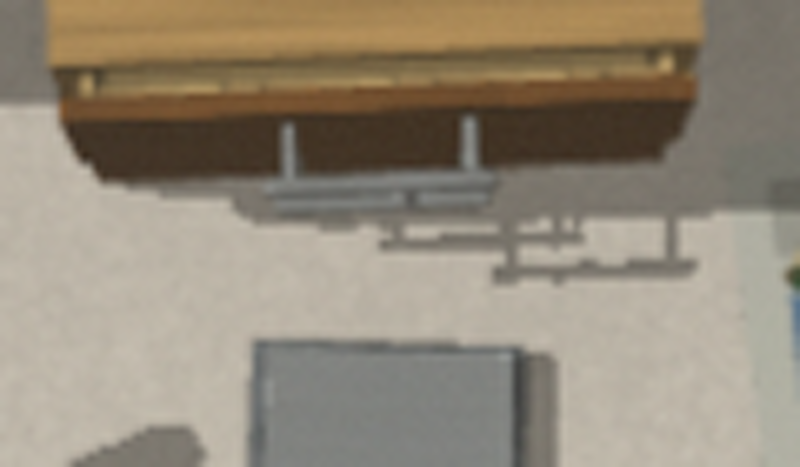

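```bash
python3 - <<'E'
from h import *
f=lambda u,v:(250+(u+.5)/6.6667-.5,140+(v+.5)/6.6667-.5)
a=ray([f(265,186),f(493,178),f(379,182)],'top',172);print(a,np.degrees(np.arctan2(*(a[0]-a[1])[::-1])))
# cabinet front top edge of panel (drawer front) z=115+80=195; cab top front edge z=210
b=ray([f(62,121),f(695,102)],'top',195);print('panel top front',b)
b=ray([f(50,66),f(703,43)],'top',210);print('cab top edge',b)
im=optics.capture('side')
print(ray([(328.9,182.1)],'side',172))
cv2.imwrite('pics/i.png',cv2.resize(im[165:215,305:365,::-1],None,fx=10,fy=10,interpolation=cv2.INTER_CUBIC))
E
```

```text
[[623.42058771  84.9058851 ]
 [628.03757612 -42.60673061]
 [625.72660853  21.21788744]] 92.07366491645611
panel top front [[ 654.21734618  195.61733587]
 [ 665.28040067 -154.06537688]]
cab top edge [[ 680.94515999  200.71086445]
 [ 694.40701433 -157.35431014]]
[[624.15350085  33.4967957 ]]
```

View pics/i.png

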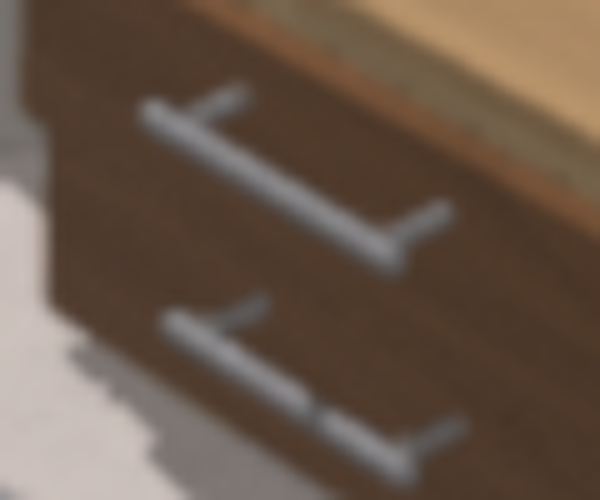

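```bash
python3 - <<'E'
from plan import *
plan([(625.5,21,205,1.607,45,3,.217)])
E
```

```text
offset [[-0.328,0.001,0.003],[-0.655,0.002,0.006],[-0.983,0.003,0.009]] rot [[0,0,0.006],[0,0,0.012],[0,0,0.018]] grip 0.217
offset [[-0.328,0.038,0.003],[-0.655,0.077,0.007],[-0.983,0.115,0.01]] rot [[0,0,0.006],[0,0,0.012],[0,0,0.018]] 
offset [[-0.246,0.057,0.002],[-0.492,0.114,0.004],[-0.737,0.172,0.007],[-0.983,0.229,0.009]] rot [[0,0,0.005],[0,0,0.01],[0,0,0.014],[0,0,0.019]] 
offset [[-0.268,0.098,0.003],[-0.536,0.195,0.006],[-0.536,0.195,0.006],[-0.536,0.195,0.006],[-0.536,0.195,0.006]] rot [[0,0,0.005],[0,0,0.01],[0,0,0.01],[0,0,0.01],[0,0,0.01]] 
end [625.55, 21.03, 204.96, 1.61]
```

Emit:
send_rows:
  offset:
    - [-0.328, 0.001, 0.003]
    - [-0.655, 0.002, 0.006]
    - [-0.983, 0.003, 0.009]
  delta_rot:
    - [0, 0, 0.006]
    - [0, 0, 0.012]
    - [0, 0, 0.018]
  grip: 0.217

```text
time: 24.28
tool_pos: [491.4, 297.5, 207.0]
tcp_rot: [-3.14, 0.0, 1.904]
contact_force: [0.7, 0.2, 0.5]
grip_width: 38.3
finger_force: 0.0
```

Emit:
send_rows:
  offset:
    - [-0.328, 0.038, 0.003]
    - [-0.655, 0.077, 0.007]
    - [-0.983, 0.115, 0.01]
  delta_rot:
    - [0, 0, 0.006]
    - [0, 0, 0.012]
    - [0, 0, 0.018]

```text
time: 24.65
tool_pos: [543.1, 190.4, 205.8]
tcp_rot: [-3.14, -0.0, 1.791]
contact_force: [-0.1, -0.1, 0.6]
grip_width: 20.1
finger_force: 0.0
```

Emit:
send_rows:
  offset:
    - [-0.246, 0.057, 0.002]
    - [-0.492, 0.114, 0.004]
    - [-0.737, 0.172, 0.007]
    - [-0.983, 0.229, 0.009]
  delta_rot:
    - [0, 0, 0.005]
    - [0, 0, 0.01]
    - [0, 0, 0.014]
    - [0, 0, 0.019]

```text
time: 25.15
tool_pos: [595.7, 81.7, 204.6]
tcp_rot: [-3.14, -0.0, 1.671]
contact_force: [0.7, -0.1, -0.7]
grip_width: 20.0
finger_force: 0.0
```

Emit:
send_rows:
  offset:
    - [-0.268, 0.098, 0.003]
    - [-0.536, 0.195, 0.006]
    - [-0.536, 0.195, 0.006]
    - [-0.536, 0.195, 0.006]
    - [-0.536, 0.195, 0.006]
  delta_rot:
    - [0, 0, 0.005]
    - [0, 0, 0.01]
    - [0, 0, 0.01]
    - [0, 0, 0.01]
    - [0, 0, 0.01]

```text
time: 25.78
tool_pos: [625.1, 22.1, 204.8]
tcp_rot: [-3.141, -0.0, 1.611]
contact_force: [-0.4, 0.8, 0.5]
grip_width: 20.2
finger_force: 0.0
```

```bash
python3 - <<'E'
from h import *
o=get_obs();print(o['tool_pos'],o['grip_width'])
im={n:optics.capture(n) for n in CAL}
for n in CAL:
    px=proj([440,405,148],n)[0].round().astype(int);g=im[n].max(2)<75;k=np.zeros_like(g);k[px[1]-10:px[1]+11,px[0]-14:px[0]+15]=1
    pt=np.argwhere(g&k)[:,::-1];w=ray(pt,n,148);print(n,len(pt),w.mean(0),w.std(0))
    m=finder.silhouettes('mat',n)[0]['region']; 
u=cv2.resize(im['side'][130:215,290:375,::-1],None,fx=7,fy=7,interpolation=cv2.INTER_CUBIC)
cv2.imwrite('pics/j.png',u)
E
```

```text
[625.12858469  22.10206085 204.83548243] 20.22704817605287
top 52 [439.05755144 404.87127763] [ 9.08946991 17.35568961]
side 379 [449.503518   431.05985319] [35.41201029 32.25119216]
```

View pics/j.png

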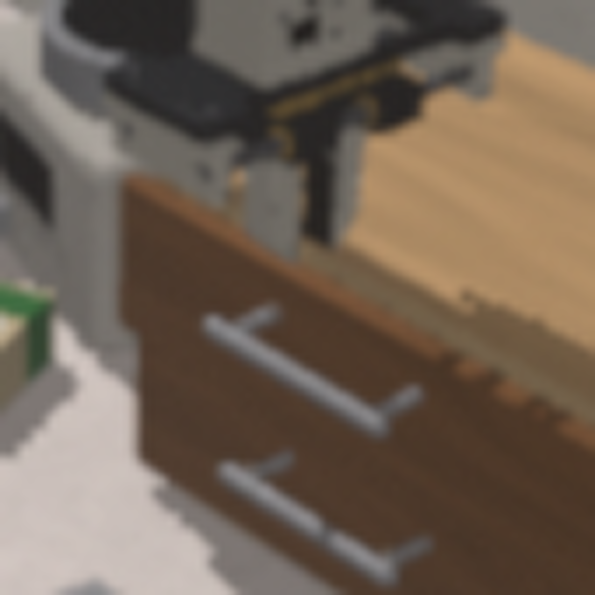

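Emit:
send_rows:
  offset:
    - [0, 0, 0.1]
    - [0, 0, 0.2]
    - [0, 0, 0.3]
    - [0, 0, 0.35]
  delta_rot:
    - [0, 0, 0]
    - [0, 0, 0]
    - [0, 0, 0]
    - [0, 0, 0]

```text
time: 26.48
tool_pos: [625.0, 21.0, 161.5]
tcp_rot: [-3.14, -0.0, 1.61]
contact_force: [0.7, 0.1, 0.3]
grip_width: 20.2
finger_force: 0.0
```

Emit:
send_rows:
  offset:
    - [0, 0, 0.04]
    - [0, 0, 0.08]
    - [0, 0, 0.12]
    - [0, 0, 0.16]
    - [0, 0, 0.19]
  delta_rot:
    - [0, 0, 0]
    - [0, 0, 0]
    - [0, 0, 0]
    - [0, 0, 0]
    - [0, 0, 0]

```text
time: 27.1
tool_pos: [625.5, 21.0, 139.8]
tcp_rot: [-3.142, -0.0, 1.61]
contact_force: [-0.4, 0.1, -0.6]
grip_width: 19.7
finger_force: 0.0
```

Tip true z ≈177 now (at bar's top): no contact. Continue and close.

Emit:
send_rows:
  offset:
    - [0, 0, 0.03]
    - [0, 0, 0.06]
    - [0, 0, 0.09]
    - [0, 0, 0.12]
    - [0, 0, 0.15]
    - [0, 0, 0.17]
    - [0, 0, 0.17]
  delta_rot:
    - [0, 0, 0]
    - [0, 0, 0]
    - [0, 0, 0]
    - [0, 0, 0]
    - [0, 0, 0]
    - [0, 0, 0]
    - [0, 0, 0]

```text
time: 27.98
tool_pos: [625.4, 21.0, 119.5]
tcp_rot: [-3.141, -0.0, 1.61]
contact_force: [0.9, 0.5, -0.2]
grip_width: 20.0
finger_force: 0.0
```

Emit:
send_rows:
  offset:
    - [0, 0, 0]
    - [0, 0, 0]
    - [0, 0, 0]
    - [0, 0, 0]
    - [0, 0, 0]
    - [0, 0, 0]
  delta_rot:
    - [0, 0, 0]
    - [0, 0, 0]
    - [0, 0, 0]
    - [0, 0, 0]
    - [0, 0, 0]
    - [0, 0, 0]
  grip: 0

```text
time: 28.72
tool_pos: [625.6, 21.0, 119.9]
tcp_rot: [3.141, -0.0, 1.61]
contact_force: [-0.5, 0.3, 1.8]
grip_width: 10.0
finger_force: 30.0
```

Emit:
send_rows:
  offset:
    - [0, -0.11, 0]
    - [0, -0.23, 0]
    - [0, -0.35, 0]
    - [0, -0.47, 0]
    - [0, -0.59, 0]
    - [0, -0.71, 0]
    - [0, -0.83, 0]
    - [0, -0.95, 0]
  delta_rot:
    - [0, 0, 0]
    - [0, 0, 0]
    - [0, 0, 0]
    - [0, 0, 0]
    - [0, 0, 0]
    - [0, 0, 0]
    - [0, 0, 0]
    - [0, 0, 0]

```text
time: 29.72
tool_pos: [511.8, 16.4, 119.8]
tcp_rot: [3.14, 0.0, 1.61]
contact_force: [1.8, 0.1, -0.9]
grip_width: 9.4
finger_force: 30.0
```

Emit:
send_rows:
  offset:
    - [0, -0.06, 0]
    - [0, -0.12, 0]
    - [0, -0.18, 0]
    - [0, -0.24, 0]
    - [0, -0.29, 0]
    - [0, -0.29, 0]
  delta_rot:
    - [0, 0, 0]
    - [0, 0, 0]
    - [0, 0, 0]
    - [0, 0, 0]
    - [0, 0, 0]
    - [0, 0, 0]

```text
time: 30.48
tool_pos: [476.2, 15.0, 119.8]
tcp_rot: [-3.141, 0.0, 1.61]
contact_force: [-0.8, -3.6, 1.9]
grip_width: 10.1
finger_force: 30.0
```

Emit:
send_rows:
  offset:
    - [0, -0.02, 0]
    - [0, -0.04, 0]
    - [0, -0.04, 0]
  delta_rot:
    - [0, 0, 0]
    - [0, 0, 0]
    - [0, 0, 0]

```text
time: 30.85
tool_pos: [471.9, 14.8, 119.8]
tcp_rot: [-3.141, 0.0, 1.61]
contact_force: [-0.7, -4.7, 2.1]
grip_width: 10.0
finger_force: 30.0
```

Emit:
send_rows:
  offset:
    - [0, 0, 0]
    - [0, 0, 0]
    - [0, 0, 0]
  delta_rot:
    - [0, 0, 0]
    - [0, 0, 0]
    - [0, 0, 0]
  grip: 0.23

```text
time: 31.22
tool_pos: [471.8, 15.5, 119.5]
tcp_rot: [-3.141, -0.001, 1.61]
contact_force: [-0.0, -1.0, 0.8]
grip_width: 21.3
finger_force: 0.0
```

Emit:
send_rows:
  offset:
    - [0, 0, -0.1]
    - [0, 0, -0.3]
    - [0, 0, -0.6]
    - [0, 0, -0.9]
  delta_rot:
    - [0, 0, 0]
    - [0, 0, 0]
    - [0, 0, 0]
    - [0, 0, 0]

```text
time: 31.72
tool_pos: [471.9, 15.2, 229.6]
tcp_rot: [3.141, -0.0, 1.61]
contact_force: [0.3, 0.5, 0.5]
grip_width: 21.3
finger_force: 0.0
```

```bash
python3 - <<'E'
from h import *
import json
o=get_obs();p=list(map(float,o['tool_pos']))+[1.6104];json.dump(p,open('cmd.json','w'));print(p,o['grip_width'])
im={n:optics.capture(n) for n in CAL}
ct=sils('carton_a')
for n in ct: print(n,[([round(v) for v in d['box']],round(d['confidence'],2)) for d in ct[n]])
for (ut,us) in (((231,178),(278,183)),((381,182),(387,267))):
    ms={'top':near(ct['top'],ut)['region'],'side':near(ct['side'],us)['region']}
    x0=[*ray([ut],'top',22)[0],0]
    print([fit(box(95,48,44),m,x0) for m in (ms,{'top':ms['top']})])
t=sils('tin_a');
for n in t: print(n,[([round(v) for v in d['box']],round(d['confidence'],2)) for d in t[n]])
ms={n:t[n][0]['region'] for n in t}
x0=[*ray([(388,214)],'top',24)[0],0];print('tin',fit(cyl(56,48),ms,x0),fit(cyl(56,48),{'top':ms['top']},x0))
cv2.imwrite('pics/k.png',cv2.resize(im['top'][90:300,170:470,::-1],None,fx=2.6,fy=2.6,interpolation=cv2.INTER_CUBIC))
E
```

```text
[471.9489675005377, 15.181296012676205, 229.60460396526935, 1.6104] 21.3478820581148
top [([368, 173, 395, 195], 0.79), ([430, 225, 447, 238], 0.62), ([258, 145, 360, 212], 0.61), ([224, 155, 240, 183], 0.58)]
side [([374, 252, 400, 282], 0.96), ([276, 156, 385, 237], 0.39), ([298, 278, 329, 307], 0.28)]
[(array([6.59536e+02, 3.33092e+02, 4.64000e-01]), np.float64(0.501)), (array([6.58502e+02, 3.32981e+02, 4.61000e-01]), np.float64(0.068))]
[(array([ 604.619, -281.951,    0.993]), np.float64(0.081)), (array([ 604.326, -283.468,    0.984]), np.float64(0.073))]
top [([383, 211, 395, 222], 0.65), ([262, 149, 360, 208], 0.62)]
side [([352, 276, 371, 298], 0.72)]
tin (array([ 463.948, -304.217,    0.522]), np.float64(0.125)) (array([ 463.301, -306.246,    1.119]), np.float64(0.096))
```

View pics/k.png

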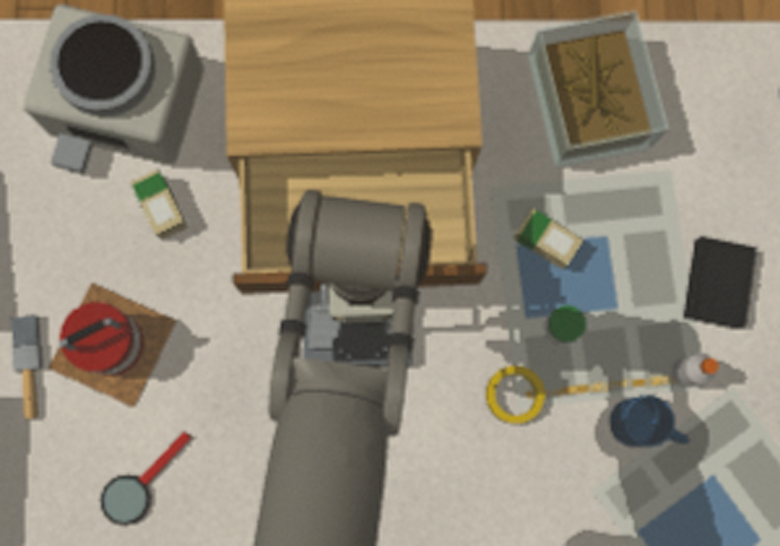

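```bash
python3 - <<'E'
from h import *
k=lambda u,v:(170+(u+.5)/2.6-.5,90+(v+.5)/2.6-.5)
for z in (0,60,100,130):
    print(z,'top corners (28,100),(178,165),(203,45):',ray([k(28,100),k(178,165),k(203,45)],'top',z).round().tolist(),'side',ray([(299,172),(304,180),(299,156)],'side',z).round().tolist())
E
```

```text
0 top corners (28,100),(178,165),(203,45): [[842.0, 560.0], [732.0, 311.0], [939.0, 276.0]] side [[762.0, 391.0], [739.0, 324.0], [851.0, 510.0]]
60 top corners (28,100),(178,165),(203,45): [[819.0, 538.0], [713.0, 299.0], [912.0, 266.0]] side [[700.0, 307.0], [677.0, 245.0], [783.0, 419.0]]
100 top corners (28,100),(178,165),(203,45): [[804.0, 523.0], [701.0, 291.0], [894.0, 259.0]] side [[658.0, 251.0], [637.0, 192.0], [737.0, 358.0]]
130 top corners (28,100),(178,165),(203,45): [[793.0, 512.0], [692.0, 285.0], [881.0, 253.0]] side [[627.0, 210.0], [606.0, 152.0], [703.0, 312.0]]
```

```bash
python3 - <<'E'
from h import *
s=cv2.imread('pics/side0.png')[115:200,255:335];cv2.imwrite('pics/l.png',cv2.resize(s,None,fx=7,fy=7,interpolation=cv2.INTER_CUBIC))
E
```

```text
(no output)
```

View pics/l.png

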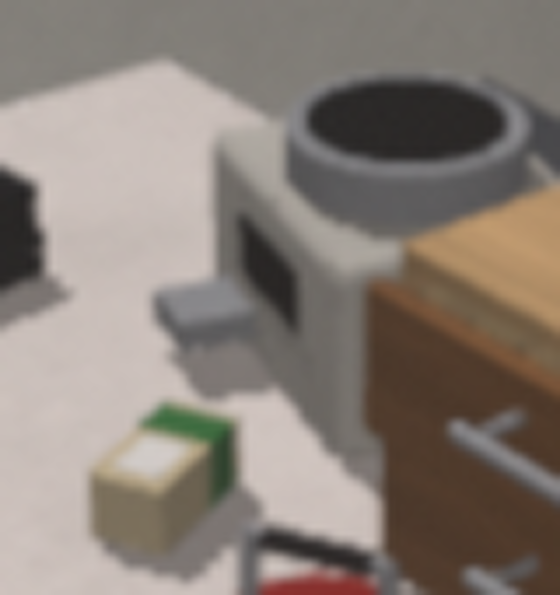

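```bash
python3 - <<'E'
from plan import *
plan([(658.5,333,180,.462,45,2,1),(658.5,333,20,.462,18,0,None),(658.5,333,-21,.462,8,2,None)])
E
```

```text
offset [[0.246,0.158,0.039],[0.492,0.316,0.078],[0.737,0.473,0.118],[0.983,0.631,0.157]] rot [[0,0,0.018],[0,0,0.035],[0,0,0.053],[0,0,0.07]] grip 1
offset [[0.246,0.032,0.034],[0.492,0.064,0.067],[0.737,0.097,0.1],[0.983,0.129,0.134]] rot [[0,0,0.015],[0,0,0.03],[0,0,0.044],[0,0,0.059]] 
offset [[0.295,-0.072,0.041],[0.59,-0.145,0.081],[0.885,-0.217,0.122],[0.885,-0.217,0.122],[0.885,-0.217,0.122]] rot [[0,0,0.018],[0,0,0.036],[0,0,0.054],[0,0,0.054],[0,0,0.054]] 
offset [[0,-0,0.14],[0,-0,0.281],[0,-0,0.421],[0,-0,0.562],[0,-0,0.702],[0,-0,0.843],[0,-0,0.983]] rot [[0,0,-0],[0,0,-0],[0,0,-0],[0,0,-0],[0,0,-0],[0,0,-0],[0,0,-0]] 
offset [[0,-0,0.117],[0,-0,0.234],[0,-0,0.351]] rot [[0,0,-0],[0,0,-0],[0,0,-0]] 
offset [[0,-0,0.057],[0,-0,0.114],[0,-0,0.17],[0,-0,0.227],[0,-0,0.284],[0,-0,0.341],[0,-0,0.341],[0,-0,0.341]] rot [[0,0,-0],[0,0,-0],[0,0,-0],[0,0,-0],[0,0,-0],[0,0,-0],[0,0,-0],[0,0,-0]] 
end [658.48, 332.97, -20.96, 0.46]
```

Emit:
send_rows:
  offset:
    - [0.246, 0.158, 0.039]
    - [0.492, 0.316, 0.078]
    - [0.737, 0.473, 0.118]
    - [0.983, 0.631, 0.157]
  delta_rot:
    - [0, 0, 0.018]
    - [0, 0, 0.035]
    - [0, 0, 0.053]
    - [0, 0, 0.07]
  grip: 1

```text
time: 32.52
tool_pos: [543.0, 136.8, 207.4]
tcp_rot: [-3.139, 0.001, 1.166]
contact_force: [-0.0, -0.4, -0.0]
grip_width: 56.4
finger_force: 0.0
```

Emit:
send_rows:
  offset:
    - [0.246, 0.032, 0.034]
    - [0.492, 0.064, 0.067]
    - [0.737, 0.097, 0.1]
    - [0.983, 0.129, 0.134]
  delta_rot:
    - [0, 0, 0.015]
    - [0, 0, 0.03]
    - [0, 0, 0.044]
    - [0, 0, 0.059]

```text
time: 33.02
tool_pos: [603.2, 239.2, 191.1]
tcp_rot: [-3.14, 0.002, 0.796]
contact_force: [-0.1, -1.2, 0.2]
grip_width: 90.9
finger_force: 0.0
```

Emit:
send_rows:
  offset:
    - [0.295, -0.072, 0.041]
    - [0.59, -0.145, 0.081]
    - [0.885, -0.217, 0.122]
    - [0.885, -0.217, 0.122]
    - [0.885, -0.217, 0.122]
  delta_rot:
    - [0, 0, 0.018]
    - [0, 0, 0.036]
    - [0, 0, 0.054]
    - [0, 0, 0.054]
    - [0, 0, 0.054]

```text
time: 33.65
tool_pos: [658.2, 332.0, 177.0]
tcp_rot: [3.142, 0.002, 0.461]
contact_force: [-0.2, -0.5, 0.6]
grip_width: 91.9
finger_force: 0.0
```

```bash
python3 - <<'E'
from h import *
o=get_obs();print(o['tool_pos'],o['tcp_rot'],o['grip_width'])
optics.capture('side');px=proj([658,333,22],'side')[0];print(px)
l=finder.silhouettes('carton_a','side');print([([round(v) for v in d['box']],round(d['confidence'],2)) for d in l])
d=near(l,px);print(fit(box(95,48,44),{'side':d['region']},[658,333,.46]))
E
```

```text
[658.23570702 332.02600406 177.00460547] [3.14154464e+00 2.35534253e-03 4.61065758e-01] 91.89770564700547
[287.17110153 180.51789167]
[([376, 254, 396, 280], 0.75)]
(array([6.58e+02, 3.33e+02, 4.60e-01]), np.float64(1.0))
```

Emit:
send_rows:
  offset:
    - [0, 0, 0.14]
    - [0, 0, 0.28]
    - [0, 0, 0.42]
    - [0, 0, 0.56]
    - [0, 0, 0.7]
    - [0, 0, 0.84]
    - [0, 0, 0.98]
  delta_rot:
    - [0, 0, 0]
    - [0, 0, 0]
    - [0, 0, 0]
    - [0, 0, 0]
    - [0, 0, 0]
    - [0, 0, 0]
    - [0, 0, 0]

```text
time: 34.62
tool_pos: [658.8, 332.7, 59.4]
tcp_rot: [-3.142, 0.0, 0.46]
contact_force: [0.0, 0.2, 0.2]
grip_width: 91.6
finger_force: 0.0
```

Emit:
send_rows:
  offset:
    - [0, 0, 0.08]
    - [0, 0, 0.16]
    - [0, 0, 0.24]
    - [0, 0, 0.32]
    - [0, 0, 0.4]
    - [0, 0, 0.4]
  delta_rot:
    - [0, 0, 0]
    - [0, 0, 0]
    - [0, 0, 0]
    - [0, 0, 0]
    - [0, 0, 0]
    - [0, 0, 0]

```text
time: 35.38
tool_pos: [658.2, 332.5, 11.4]
tcp_rot: [-3.141, 0.002, 0.46]
contact_force: [0.3, -0.1, -0.2]
grip_width: 91.8
finger_force: 0.0
```

Emit:
send_rows:
  offset:
    - [0, 0, 0.05]
    - [0, 0, 0.1]
    - [0, 0, 0.15]
    - [0, 0, 0.2]
    - [0, 0, 0.25]
    - [0, 0, 0.27]
    - [0, 0, 0.27]
  delta_rot:
    - [0, 0, 0]
    - [0, 0, 0]
    - [0, 0, 0]
    - [0, 0, 0]
    - [0, 0, 0]
    - [0, 0, 0]
    - [0, 0, 0]

```text
time: 36.25
tool_pos: [658.8, 332.7, -20.0]
tcp_rot: [-3.141, 0.0, 0.46]
contact_force: [0.9, 0.1, -0.5]
grip_width: 92.1
finger_force: 0.0
```

Emit:
send_rows:
  offset:
    - [0, 0, 0]
    - [0, 0, 0]
    - [0, 0, 0]
    - [0, 0, 0]
    - [0, 0, 0]
    - [0, 0, 0]
    - [0, 0, 0]
    - [0, 0, 0]
  delta_rot:
    - [0, 0, 0]
    - [0, 0, 0]
    - [0, 0, 0]
    - [0, 0, 0]
    - [0, 0, 0]
    - [0, 0, 0]
    - [0, 0, 0]
    - [0, 0, 0]
  grip: 0

```text
time: 37.25
tool_pos: [658.8, 332.9, -19.7]
tcp_rot: [-3.141, -0.0, 0.46]
contact_force: [-0.4, 0.5, 0.9]
grip_width: 47.9
finger_force: 30.0
```

```bash
python3 - <<'E'
import json
from plan import *
json.dump([658.8,332.9,-19.8,.4605],open('cmd.json','w'))
plan([(658.8,332.9,205,.4605,20,0,None),(581,104.5,205,.037,28,3,None),(581,104.5,115,.037,14,0,None),(581,104.5,96.5,.037,5,3,None)])
E
```

```text
offset [[0,0,-0.14],[0,0,-0.281],[0,0,-0.421],[0,0,-0.562],[0,0,-0.702],[0,0,-0.843],[0,0,-0.983]] rot [[0,0,-0],[0,0,-0],[0,0,-0],[0,0,-0],[0,0,-0],[0,0,-0],[0,0,-0]] 
offset [[0,0,-0.148],[0,0,-0.297],[0,0,-0.445],[0,0,-0.593],[0,0,-0.742],[0,0,-0.89]] rot [[0,0,-0],[0,0,-0],[0,0,-0],[0,0,-0],[0,0,-0],[0,0,-0]] 
offset [[-0.14,0.14,-0],[-0.281,0.279,-0],[-0.421,0.419,-0],[-0.562,0.558,-0],[-0.702,0.698,-0],[-0.843,0.837,-0],[-0.983,0.977,-0]] rot [[0,0,0.007],[0,0,0.013],[0,0,0.02],[0,0,0.026],[0,0,0.033],[0,0,0.039],[0,0,0.046]] 
offset [[-0.1,0.183,-0],[-0.2,0.365,-0],[-0.3,0.548,-0],[-0.3,0.548,-0],[-0.3,0.548,-0],[-0.3,0.548,-0]] rot [[0,0,0.007],[0,0,0.014],[0,0,0.021],[0,0,0.021],[0,0,0.021],[0,0,0.021]] 
offset [[0,0,0.107],[0,0,0.214],[0,0,0.321],[0,0,0.429],[0,0,0.536],[0,0,0.643],[0,0,0.75]] rot [[0,0,0],[0,0,0],[0,0,0],[0,0,0],[0,0,0],[0,0,0],[0,0,0]] 
offset [[0,0,0.038],[0,0,0.077],[0,0,0.115],[0,0,0.154],[0,0,0.154],[0,0,0.154],[0,0,0.154]] rot [[0,0,0],[0,0,0],[0,0,0],[0,0,0],[0,0,0],[0,0,0],[0,0,0]] 
end [580.98, 104.51, 96.48, 0.04]
```

Emit:
send_rows:
  offset:
    - [0, 0, -0.14]
    - [0, 0, -0.28]
    - [0, 0, -0.42]
    - [0, 0, -0.56]
    - [0, 0, -0.7]
    - [0, 0, -0.84]
    - [0, 0, -0.983]
  delta_rot:
    - [0, 0, 0]
    - [0, 0, 0]
    - [0, 0, 0]
    - [0, 0, 0]
    - [0, 0, 0]
    - [0, 0, 0]
    - [0, 0, 0]

```text
time: 38.12
tool_pos: [658.8, 332.7, 99.3]
tcp_rot: [-3.141, -0.0, 0.46]
contact_force: [0.0, -0.5, -1.1]
grip_width: 47.6
finger_force: 30.0
```

Emit:
send_rows:
  offset:
    - [0, 0, -0.15]
    - [0, 0, -0.3]
    - [0, 0, -0.45]
    - [0, 0, -0.6]
    - [0, 0, -0.75]
    - [0, 0, -0.89]
  delta_rot:
    - [0, 0, 0]
    - [0, 0, 0]
    - [0, 0, 0]
    - [0, 0, 0]
    - [0, 0, 0]
    - [0, 0, 0]

```text
time: 38.88
tool_pos: [658.8, 332.7, 206.3]
tcp_rot: [-3.142, -0.0, 0.46]
contact_force: [0.8, 0.6, -1.3]
grip_width: 47.8
finger_force: 30.0
```

Emit:
send_rows:
  offset:
    - [-0.14, 0.14, 0]
    - [-0.281, 0.279, 0]
    - [-0.421, 0.419, 0]
    - [-0.562, 0.558, 0]
    - [-0.702, 0.698, 0]
    - [-0.843, 0.837, 0]
    - [-0.983, 0.977, 0]
  delta_rot:
    - [0, 0, 0.007]
    - [0, 0, 0.013]
    - [0, 0, 0.02]
    - [0, 0, 0.026]
    - [0, 0, 0.033]
    - [0, 0, 0.039]
    - [0, 0, 0.046]

```text
time: 39.75
tool_pos: [604.9, 174.6, 205.8]
tcp_rot: [-3.142, -0.0, 0.169]
contact_force: [-0.1, 1.0, -1.8]
grip_width: 48.0
finger_force: 30.0
```

Emit:
send_rows:
  offset:
    - [-0.1, 0.183, 0]
    - [-0.2, 0.365, 0]
    - [-0.3, 0.548, 0]
    - [-0.3, 0.548, 0]
    - [-0.3, 0.548, 0]
    - [-0.3, 0.548, 0]
  delta_rot:
    - [0, 0, 0.007]
    - [0, 0, 0.014]
    - [0, 0, 0.021]
    - [0, 0, 0.021]
    - [0, 0, 0.021]
    - [0, 0, 0.021]

```text
time: 40.5
tool_pos: [581.0, 105.2, 205.0]
tcp_rot: [-3.141, -0.0, 0.04]
contact_force: [0.0, -0.4, -2.3]
grip_width: 48.0
finger_force: 30.0
```

Emit:
send_rows:
  offset:
    - [0, 0, 0.11]
    - [0, 0, 0.21]
    - [0, 0, 0.32]
    - [0, 0, 0.43]
    - [0, 0, 0.54]
    - [0, 0, 0.64]
    - [0, 0, 0.75]
  delta_rot:
    - [0, 0, 0]
    - [0, 0, 0]
    - [0, 0, 0]
    - [0, 0, 0]
    - [0, 0, 0]
    - [0, 0, 0]
    - [0, 0, 0]

```text
time: 41.38
tool_pos: [581.0, 104.4, 114.2]
tcp_rot: [-3.141, -0.0, 0.039]
contact_force: [0.5, -0.5, -0.6]
grip_width: 47.9
finger_force: 30.0
```

Emit:
send_rows:
  offset:
    - [0, 0, 0.038]
    - [0, 0, 0.077]
    - [0, 0, 0.115]
    - [0, 0, 0.154]
    - [0, 0, 0.154]
    - [0, 0, 0.154]
    - [0, 0, 0.154]
  delta_rot:
    - [0, 0, 0]
    - [0, 0, 0]
    - [0, 0, 0]
    - [0, 0, 0]
    - [0, 0, 0]
    - [0, 0, 0]
    - [0, 0, 0]

```text
time: 42.25
tool_pos: [581.0, 104.4, 96.7]
tcp_rot: [-3.142, -0.0, 0.039]
contact_force: [-0.2, 0.2, -1.1]
grip_width: 47.8
finger_force: 30.0
```

Emit:
send_rows:
  offset:
    - [0, 0, 0.009]
    - [0, 0, 0.009]
  delta_rot:
    - [0, 0, 0]
    - [0, 0, 0]

```text
time: 42.5
tool_pos: [580.8, 104.4, 95.3]
tcp_rot: [-3.142, 0.0, 0.039]
contact_force: [0.5, 0.2, -1.1]
grip_width: 47.6
finger_force: 30.0
```

Emit:
send_rows:
  offset:
    - [0, 0, 0]
    - [0, 0, 0]
    - [0, 0, 0]
    - [0, 0, 0]
  delta_rot:
    - [0, 0, 0]
    - [0, 0, 0]
    - [0, 0, 0]
    - [0, 0, 0]
  grip: 0.66

```text
time: 43.0
tool_pos: [580.9, 104.4, 95.5]
tcp_rot: [-3.142, -0.0, 0.039]
contact_force: [-0.0, -0.2, 0.2]
grip_width: 60.9
finger_force: 0.0
```

Emit:
send_rows:
  offset:
    - [0, 0, -0.08]
    - [0, 0, -0.2]
    - [0, 0, -0.4]
    - [0, 0, -0.6]
    - [0, 0, -0.8]
    - [0, 0, -0.95]
  delta_rot:
    - [0, 0, 0]
    - [0, 0, 0]
    - [0, 0, 0]
    - [0, 0, 0]
    - [0, 0, 0]
    - [0, 0, 0]

```text
time: 43.75
tool_pos: [581.3, 104.4, 212.0]
tcp_rot: [-3.141, -0.003, 0.039]
contact_force: [-0.5, 0.2, -0.6]
grip_width: 60.6
finger_force: 0.0
```

```bash
python3 - <<'E'
from h import *
import json
from plan import *
p=load();p[2]=p[2]-1.08+114;json.dump(p.tolist(),open('cmd.json','w'));print(p,get_obs()['tool_pos'])
k=lambda u,v:(170+(u+.5)/2.6-.5,90+(v+.5)/2.6-.5)
print('tank',ray([k(560,163),k(668,128)],'top',0))
for n in CAL: optics.capture(n)
ct=sils('carton_a')
for n in ct: print(n,[([round(v) for v in d['box']],round(d['confidence'],2)) for d in ct[n]])
ms={'top':near(ct['top'],(381,182))['region'],'side':near(ct['side'],(387,267))['region']}
print(fit(box(95,48,44),ms,[604,-282,.99]))
w=near(ct['top'],proj([581,104,137],'top')[0]);print(w['box'],fit(box(95,48,44),{'top':w['region']},[581,104,.04],z=115))
t=sils('tin_a',('side','top'))
ms={n:near(t[n],{'top':(388,216),'side':(361,287)}[n])['region'] for n in t};print('tin',fit(cyl(56,48),ms,[464,-305,0]))
plan([(604.5,-282.5,200,.99,45,2,1),(604.5,-282.5,20,.99,18,0,None),(604.5,-282.5,-20,.99,7,2,None)])
E
```

```text
[5.80977720e+02 1.04513452e+02 2.09400000e+02 3.95265844e-02] [581.33259176 104.42638891 211.98732936]
tank [[ 735.379978   -311.67275814]
 [ 795.48079185 -492.69182574]]
top [([369, 173, 394, 194], 0.63), ([282, 176, 288, 192], 0.45)]
side [([376, 250, 398, 281], 0.94), ([298, 174, 322, 190], 0.76)]
(array([ 603.432, -281.585,    1.011]), np.float64(0.086))
[282.2, 175.7, 288.0, 191.8] (array([5.89481e+02, 1.08942e+02, 2.76000e-01]), np.float64(0.671))
tin (array([ 466.514, -301.819,   -0.558]), np.float64(0.102))
offset [[0.007,0.328,0.008],[0.014,0.655,0.016],[0.021,0.983,0.024]] rot [[0,0,-0.015],[0,0,-0.031],[0,0,-0.046]] grip 1
offset [[-0.09,0.328,0.008],[-0.18,0.655,0.017],[-0.27,0.983,0.025]] rot [[0,0,-0.016],[0,0,-0.032],[0,0,-0.048]] 
offset [[-0.157,0.246,0.007],[-0.314,0.492,0.014],[-0.472,0.737,0.021],[-0.629,0.983,0.028]] rot [[0,0,-0.014],[0,0,-0.027],[0,0,-0.04],[0,0,-0.054]] 
offset [[-0.049,0.038,0.001],[-0.049,0.038,0.001],[-0.049,0.038,0.001]] rot [[0,0,-0.003],[0,0,-0.003],[0,0,-0.003]] 
offset [[0,-0,0.123],[0,-0,0.246],[0,-0,0.369],[0,-0,0.492],[0,-0,0.614],[0,-0,0.737],[0,-0,0.86],[0,-0,0.983]] rot [[0,0,-0],[0,0,-0],[0,0,-0],[0,0,-0],[0,0,-0],[0,0,-0],[0,0,-0],[0,0,-0]] 
offset [[0,-0,0.129],[0,-0,0.258],[0,-0,0.388],[0,-0,0.517]] rot [[0,0,-0],[0,0,-0],[0,0,-0],[0,0,-0]] 
offset [[0,-0,0.056],[0,-0,0.111],[0,-0,0.167],[0,-0,0.223],[0,-0,0.278],[0,-0,0.334],[0,-0,0.334],[0,-0,0.334]] rot [[0,0,-0],[0,0,-0],[0,0,-0],[0,0,-0],[0,0,-0],[0,0,-0],[0,0,-0],[0,0,-0]] 
end [604.51, -282.57, -20.04, 0.99]
```

Emit:
send_rows:
  offset:
    - [0.007, 0.328, 0.008]
    - [0.014, 0.655, 0.016]
    - [0.021, 0.983, 0.024]
  delta_rot:
    - [0, 0, -0.015]
    - [0, 0, -0.031]
    - [0, 0, -0.046]
  grip: 1

```text
time: 44.42
tool_pos: [587.5, -14.4, 205.5]
tcp_rot: [-3.141, 0.001, 0.331]
contact_force: [-0.3, 0.5, 0.1]
grip_width: 86.2
finger_force: 0.0
```

Emit:
send_rows:
  offset:
    - [-0.09, 0.328, 0.008]
    - [-0.18, 0.655, 0.017]
    - [-0.27, 0.983, 0.025]
  delta_rot:
    - [0, 0, -0.016]
    - [0, 0, -0.032]
    - [0, 0, -0.048]

```text
time: 44.8
tool_pos: [594.8, -136.7, 202.5]
tcp_rot: [-3.14, 0.001, 0.633]
contact_force: [0.6, -0.5, -0.9]
grip_width: 91.8
finger_force: 0.0
```

Emit:
send_rows:
  offset:
    - [-0.157, 0.246, 0.007]
    - [-0.314, 0.492, 0.014]
    - [-0.472, 0.737, 0.021]
    - [-0.629, 0.983, 0.028]
  delta_rot:
    - [0, 0, -0.014]
    - [0, 0, -0.027]
    - [0, 0, -0.04]
    - [0, 0, -0.054]

```text
time: 45.3
tool_pos: [603.3, -276.2, 198.9]
tcp_rot: [-3.14, -0.0, 0.972]
contact_force: [0.8, 0.7, 0.1]
grip_width: 91.8
finger_force: 0.0
```

Emit:
send_rows:
  offset:
    - [-0.049, 0.038, 0.001]
    - [-0.049, 0.038, 0.001]
    - [-0.049, 0.038, 0.001]
  delta_rot:
    - [0, 0, -0.003]
    - [0, 0, -0.003]
    - [0, 0, -0.003]

```text
time: 45.68
tool_pos: [604.2, -281.4, 200.0]
tcp_rot: [-3.141, -0.0, 0.988]
contact_force: [-0.1, -0.3, 0.3]
grip_width: 92.0
finger_force: 0.0
```

Emit:
send_rows:
  offset:
    - [0, 0, 0.12]
    - [0, 0, 0.25]
    - [0, 0, 0.37]
    - [0, 0, 0.49]
    - [0, 0, 0.61]
    - [0, 0, 0.74]
    - [0, 0, 0.86]
    - [0, 0, 0.983]
  delta_rot:
    - [0, 0, 0]
    - [0, 0, 0]
    - [0, 0, 0]
    - [0, 0, 0]
    - [0, 0, 0]
    - [0, 0, 0]
    - [0, 0, 0]
    - [0, 0, 0]

```text
time: 46.68
tool_pos: [604.1, -282.7, 81.0]
tcp_rot: [3.142, -0.0, 0.988]
contact_force: [-0.7, -0.2, -1.0]
grip_width: 91.7
finger_force: 0.0
```

Emit:
send_rows:
  offset:
    - [0, 0, 0.13]
    - [0, 0, 0.26]
    - [0, 0, 0.39]
    - [0, 0, 0.517]
    - [0, 0, 0.517]
  delta_rot:
    - [0, 0, 0]
    - [0, 0, 0]
    - [0, 0, 0]
    - [0, 0, 0]
    - [0, 0, 0]

```text
time: 47.3
tool_pos: [603.3, -282.2, 18.2]
tcp_rot: [-3.139, -0.0, 0.988]
contact_force: [0.2, 0.0, -0.4]
grip_width: 91.9
finger_force: 0.0
```

Emit:
send_rows:
  offset:
    - [0, 0, 0.055]
    - [0, 0, 0.11]
    - [0, 0, 0.165]
    - [0, 0, 0.22]
    - [0, 0, 0.28]
    - [0, 0, 0.334]
    - [0, 0, 0.334]
  delta_rot:
    - [0, 0, 0]
    - [0, 0, 0]
    - [0, 0, 0]
    - [0, 0, 0]
    - [0, 0, 0]
    - [0, 0, 0]
    - [0, 0, 0]

```text
time: 48.18
tool_pos: [603.8, -282.4, -20.8]
tcp_rot: [-3.14, -0.0, 0.988]
contact_force: [0.6, 1.3, -0.3]
grip_width: 91.8
finger_force: 0.0
```

Emit:
send_rows:
  offset:
    - [0, 0, 0]
    - [0, 0, 0]
    - [0, 0, 0]
    - [0, 0, 0]
    - [0, 0, 0]
    - [0, 0, 0]
    - [0, 0, 0]
    - [0, 0, 0]
  delta_rot:
    - [0, 0, 0]
    - [0, 0, 0]
    - [0, 0, 0]
    - [0, 0, 0]
    - [0, 0, 0]
    - [0, 0, 0]
    - [0, 0, 0]
    - [0, 0, 0]
  grip: 0

```text
time: 49.18
tool_pos: [604.0, -282.6, -20.0]
tcp_rot: [-3.141, -0.0, 0.988]
contact_force: [-2.0, 0.8, 2.3]
grip_width: 48.1
finger_force: 30.0
```

```bash
python3 - <<'E'
from plan import *
plan([(604.5,-282.5,200,.99,20,0,None),(587.5,-65.6,205,.037,28,3,None),(587.5,-65.6,115,.037,14,0,None),(587.5,-65.6,95.3,.037,5,3,None)])
E
```

```text
offset [[0,-0,-0.14],[0,-0,-0.281],[0,-0,-0.421],[0,-0,-0.562],[0,-0,-0.702],[0,-0,-0.843],[0,-0,-0.983]] rot [[0,0,-0],[0,0,-0],[0,0,-0],[0,0,-0],[0,0,-0],[0,0,-0],[0,0,-0]] 
offset [[0,-0,-0.142],[0,-0,-0.284],[0,-0,-0.426],[0,-0,-0.567],[0,-0,-0.709],[0,-0,-0.851]] rot [[0,0,-0],[0,0,-0],[0,0,-0],[0,0,-0],[0,0,-0],[0,0,-0]] 
offset [[0.164,-0.127,-0.005],[0.328,-0.255,-0.009],[0.492,-0.382,-0.014],[0.655,-0.509,-0.019],[0.819,-0.637,-0.023],[0.983,-0.764,-0.028]] rot [[0,0,0.017],[0,0,0.035],[0,0,0.052],[0,0,0.069],[0,0,0.087],[0,0,0.104]] 
offset [[0.048,-0.183,-0.004],[0.096,-0.367,-0.009],[0.144,-0.55,-0.013],[0.144,-0.55,-0.013],[0.144,-0.55,-0.013],[0.144,-0.55,-0.013]] rot [[0,0,0.016],[0,0,0.031],[0,0,0.047],[0,0,0.047],[0,0,0.047],[0,0,0.047]] 
offset [[0,-0,0.107],[0,-0,0.214],[0,-0,0.321],[0,-0,0.429],[0,-0,0.536],[0,-0,0.643],[0,-0,0.75]] rot [[0,0,0],[0,0,0],[0,0,0],[0,0,0],[0,0,0],[0,0,0],[0,0,0]] 
offset [[0,-0,0.041],[0,-0,0.082],[0,-0,0.123],[0,-0,0.164],[0,-0,0.164],[0,-0,0.164],[0,-0,0.164]] rot [[0,0,0],[0,0,0],[0,0,0],[0,0,0],[0,0,0],[0,0,0],[0,0,0]] 
end [587.48, -65.62, 95.28, 0.04]
```

Emit:
send_rows:
  offset:
    - [0, 0, -0.14]
    - [0, 0, -0.28]
    - [0, 0, -0.42]
    - [0, 0, -0.56]
    - [0, 0, -0.7]
    - [0, 0, -0.84]
    - [0, 0, -0.983]
  delta_rot:
    - [0, 0, 0]
    - [0, 0, 0]
    - [0, 0, 0]
    - [0, 0, 0]
    - [0, 0, 0]
    - [0, 0, 0]
    - [0, 0, 0]

```text
time: 50.05
tool_pos: [604.1, -282.7, 99.0]
tcp_rot: [-3.142, -0.0, 0.988]
contact_force: [-0.1, 0.5, -1.9]
grip_width: 47.7
finger_force: 30.0
```

Emit:
send_rows:
  offset:
    - [0, 0, -0.14]
    - [0, 0, -0.28]
    - [0, 0, -0.42]
    - [0, 0, -0.56]
    - [0, 0, -0.7]
    - [0, 0, -0.851]
  delta_rot:
    - [0, 0, 0]
    - [0, 0, 0]
    - [0, 0, 0]
    - [0, 0, 0]
    - [0, 0, 0]
    - [0, 0, 0]

```text
time: 50.8
tool_pos: [604.0, -282.6, 201.0]
tcp_rot: [-3.141, -0.0, 0.988]
contact_force: [0.2, -0.6, -1.3]
grip_width: 48.3
finger_force: 30.0
```

Emit:
send_rows:
  offset:
    - [0.164, -0.127, -0.005]
    - [0.328, -0.255, -0.009]
    - [0.492, -0.382, -0.014]
    - [0.655, -0.509, -0.019]
    - [0.819, -0.637, -0.023]
    - [0.983, -0.764, -0.028]
  delta_rot:
    - [0, 0, 0.017]
    - [0, 0, 0.035]
    - [0, 0, 0.052]
    - [0, 0, 0.069]
    - [0, 0, 0.087]
    - [0, 0, 0.104]

```text
time: 51.55
tool_pos: [592.5, -132.9, 204.0]
tcp_rot: [3.142, -0.0, 0.331]
contact_force: [0.7, -0.0, -1.8]
grip_width: 47.5
finger_force: 30.0
```

Emit:
send_rows:
  offset:
    - [0.048, -0.183, -0.004]
    - [0.096, -0.367, -0.009]
    - [0.144, -0.55, -0.013]
    - [0.144, -0.55, -0.013]
    - [0.144, -0.55, -0.013]
    - [0.144, -0.55, -0.013]
  delta_rot:
    - [0, 0, 0.016]
    - [0, 0, 0.031]
    - [0, 0, 0.047]
    - [0, 0, 0.047]
    - [0, 0, 0.047]
    - [0, 0, 0.047]

```text
time: 52.3
tool_pos: [587.3, -66.7, 205.0]
tcp_rot: [3.141, -0.0, 0.039]
contact_force: [-0.1, 0.0, -2.1]
grip_width: 48.0
finger_force: 30.0
```

Emit:
send_rows:
  offset:
    - [0, 0, 0.11]
    - [0, 0, 0.21]
    - [0, 0, 0.32]
    - [0, 0, 0.43]
    - [0, 0, 0.54]
    - [0, 0, 0.64]
    - [0, 0, 0.75]
  delta_rot:
    - [0, 0, 0]
    - [0, 0, 0]
    - [0, 0, 0]
    - [0, 0, 0]
    - [0, 0, 0]
    - [0, 0, 0]
    - [0, 0, 0]

```text
time: 53.18
tool_pos: [587.4, -65.7, 114.2]
tcp_rot: [3.142, -0.0, 0.039]
contact_force: [1.0, -0.4, -1.0]
grip_width: 47.7
finger_force: 30.0
```

Emit:
send_rows:
  offset:
    - [0, 0, 0.04]
    - [0, 0, 0.08]
    - [0, 0, 0.12]
    - [0, 0, 0.164]
    - [0, 0, 0.164]
    - [0, 0, 0.164]
    - [0, 0, 0.164]
  delta_rot:
    - [0, 0, 0]
    - [0, 0, 0]
    - [0, 0, 0]
    - [0, 0, 0]
    - [0, 0, 0]
    - [0, 0, 0]
    - [0, 0, 0]

```text
time: 54.05
tool_pos: [587.2, -65.7, 95.3]
tcp_rot: [-3.141, -0.0, 0.039]
contact_force: [0.2, -0.0, -1.6]
grip_width: 47.5
finger_force: 30.0
```

Emit:
send_rows:
  offset:
    - [0, 0, 0]
    - [0, 0, 0]
    - [0, 0, 0]
    - [0, 0, 0]
  delta_rot:
    - [0, 0, 0]
    - [0, 0, 0]
    - [0, 0, 0]
    - [0, 0, 0]
  grip: 0.66

```text
time: 54.55
tool_pos: [587.3, -65.8, 95.3]
tcp_rot: [-3.142, -0.0, 0.039]
contact_force: [0.3, 0.4, 0.3]
grip_width: 60.2
finger_force: 0.0
```

Emit:
send_rows:
  offset:
    - [0, 0, -0.08]
    - [0, 0, -0.2]
    - [0, 0, -0.4]
    - [0, 0, -0.6]
    - [0, 0, -0.8]
    - [0, 0, -0.95]
  delta_rot:
    - [0, 0, 0]
    - [0, 0, 0]
    - [0, 0, 0]
    - [0, 0, 0]
    - [0, 0, 0]
    - [0, 0, 0]

```text
time: 55.3
tool_pos: [587.7, -65.8, 211.8]
tcp_rot: [3.141, -0.003, 0.039]
contact_force: [-0.7, 0.1, -0.3]
grip_width: 60.6
finger_force: 0.0
```

```bash
python3 - <<'E'
from h import *
import json
from plan import *
p=load();p[2]+=-114*-1;json.dump(p.tolist(),open('cmd.json','w'));print(p,get_obs()['tool_pos'])
for n in CAL: optics.capture(n)
t=sils('tin_a',('side','top'))
for n in t: print(n,[([round(v) for v in d['box']],round(d['confidence'],2)) for d in t[n]])
ms={n:near(t[n],{'top':(388,216),'side':(361,287)}[n])['region'] for n in t};print('tin',fit(cyl(56,48),ms,[464,-305,0]))
plan([(465,-304,180,.9,45,2,1),(465,-304,20,.9,18,1,None)])
E
```

```text
[ 5.87475533e+02 -6.56156735e+01  2.09280000e+02  3.95265844e-02] [587.69679519 -65.83356118 211.81592274]
side [([350, 277, 369, 296], 0.73)]
top [([380, 212, 396, 221], 0.68)]
tin (array([ 464.678, -304.148,    1.117]), np.float64(0.103))
offset [[-0.139,0.246,0.031],[-0.278,0.492,0.062],[-0.416,0.737,0.092],[-0.555,0.983,0.123]] rot [[0,0,-0.017],[0,0,-0.034],[0,0,-0.052],[0,0,-0.069]] grip 1
offset [[-0.299,0.215,0.04],[-0.598,0.429,0.081],[-0.897,0.644,0.121],[-0.897,0.644,0.121],[-0.897,0.644,0.121]] rot [[0,0,-0.023],[0,0,-0.045],[0,0,-0.068],[0,0,-0.068],[0,0,-0.068]] 
offset [[-0,0,0.14],[-0,0,0.281],[-0,0,0.421],[-0,0,0.562],[-0,0,0.702],[-0,0,0.843],[-0,0,0.983]] rot [[0,0,0],[0,0,0],[0,0,0],[0,0,0],[0,0,0],[0,0,0],[0,0,0]] 
offset [[-0,0,0.117],[-0,0,0.233],[-0,0,0.35],[-0,0,0.35]] rot [[0,0,0],[0,0,0],[0,0,0],[0,0,0]] 
end [464.98, -303.95, 20.04, 0.9]
```

Emit:
send_rows:
  offset:
    - [-0.139, 0.246, 0.031]
    - [-0.278, 0.492, 0.062]
    - [-0.416, 0.737, 0.092]
    - [-0.555, 0.983, 0.123]
  delta_rot:
    - [0, 0, -0.017]
    - [0, 0, -0.034]
    - [0, 0, -0.052]
    - [0, 0, -0.069]
  grip: 1

```text
time: 56.0
tool_pos: [524.2, -186.8, 193.4]
tcp_rot: [-3.14, 0.001, 0.476]
contact_force: [0.4, -0.7, -0.2]
grip_width: 91.2
finger_force: 0.0
```

Emit:
send_rows:
  offset:
    - [-0.299, 0.215, 0.04]
    - [-0.598, 0.429, 0.081]
    - [-0.897, 0.644, 0.121]
    - [-0.897, 0.644, 0.121]
    - [-0.897, 0.644, 0.121]
  delta_rot:
    - [0, 0, -0.023]
    - [0, 0, -0.045]
    - [0, 0, -0.068]
    - [0, 0, -0.068]
    - [0, 0, -0.068]

```text
time: 56.62
tool_pos: [464.5, -303.4, 179.4]
tcp_rot: [-3.14, -0.001, 0.898]
contact_force: [0.5, -0.2, 0.7]
grip_width: 91.8
finger_force: 0.0
```

Emit:
send_rows:
  offset:
    - [0, 0, 0.14]
    - [0, 0, 0.28]
    - [0, 0, 0.42]
    - [0, 0, 0.56]
    - [0, 0, 0.7]
    - [0, 0, 0.84]
    - [0, 0, 0.983]
  delta_rot:
    - [0, 0, 0]
    - [0, 0, 0]
    - [0, 0, 0]
    - [0, 0, 0]
    - [0, 0, 0]
    - [0, 0, 0]
    - [0, 0, 0]

```text
time: 57.5
tool_pos: [465.4, -302.5, 61.5]
tcp_rot: [-3.142, -0.0, 0.901]
contact_force: [-0.2, 0.6, -0.3]
grip_width: 91.9
finger_force: 0.0
```

Emit:
send_rows:
  offset:
    - [0, 0, 0.12]
    - [0, 0, 0.23]
    - [0, 0, 0.35]
    - [0, 0, 0.35]
  delta_rot:
    - [0, 0, 0]
    - [0, 0, 0]
    - [0, 0, 0]
    - [0, 0, 0]

```text
time: 58.0
tool_pos: [464.0, -303.4, 18.8]
tcp_rot: [-3.139, -0.0, 0.9]
contact_force: [-0.1, 1.1, 0.7]
grip_width: 92.0
finger_force: 0.0
```

```bash
python3 - <<'E'
from h import *
from plan import *
o=get_obs();print(o['tool_pos'],o['tcp_rot'])
optics.capture('top');optics.capture('side')
t=sils('tin_a',('side','top'))
for n in t: print(n,[([round(v) for v in d['box']],round(d['confidence'],2)) for d in t[n]])
plan([(465,-304,-20,.9,7,2,None)])
print('---')
plan([(465,-304,205,.9,20,0,None),(579.3,19.3,205,.037,28,3,None),(579.3,19.3,115,.037,14,0,None),(579.3,19.3,95.3,.037,5,3,None)])
E
```

```text
[ 463.98134066 -303.3587436    18.77599856] [-3.13919278e+00 -1.90979031e-04  8.99662942e-01]
side [([351, 274, 371, 298], 0.9)]
top []
offset [[-0,0,0.056],[-0,0,0.111],[-0,0,0.167],[-0,0,0.223],[-0,0,0.278],[-0,0,0.334],[-0,0,0.334],[-0,0,0.334]] rot [[0,0,0],[0,0,0],[0,0,0],[0,0,0],[0,0,0],[0,0,0],[0,0,0],[0,0,0]] 
end [464.98, -303.95, -20.04, 0.9]
---
offset [[-0,0,-0.14],[-0,0,-0.281],[-0,0,-0.421],[-0,0,-0.562],[-0,0,-0.702],[-0,0,-0.843],[-0,0,-0.983]] rot [[0,0,0],[0,0,0],[0,0,0],[0,0,0],[0,0,0],[0,0,0],[0,0,0]] 
offset [[-0,0,-0.149],[-0,0,-0.297],[-0,0,-0.446],[-0,0,-0.595],[-0,0,-0.743],[-0,0,-0.892]] rot [[0,0,0],[0,0,0],[0,0,0],[0,0,0],[0,0,0],[0,0,0]] 
offset [[0.197,-0.067,-0],[0.393,-0.135,-0],[0.59,-0.202,-0],[0.786,-0.27,-0],[0.983,-0.337,-0]] rot [[0,0,0.01],[0,0,0.02],[0,0,0.03],[0,0,0.04],[0,0,0.05]] 
offset [[0.164,-0.123,-0],[0.328,-0.247,-0],[0.492,-0.37,-0],[0.655,-0.493,-0],[0.819,-0.617,-0],[0.983,-0.74,-0]] rot [[0,0,0.01],[0,0,0.02],[0,0,0.03],[0,0,0.039],[0,0,0.049],[0,0,0.059]] 
offset [[0.103,-0.166,-0],[0.207,-0.333,-0],[0.31,-0.499,-0],[0.31,-0.499,-0],[0.31,-0.499,-0],[0.31,-0.499,-0]] rot [[0,0,0.009],[0,0,0.019],[0,0,0.028],[0,0,0.028],[0,0,0.028],[0,0,0.028]] 
offset [[0,-0,0.107],[0,-0,0.214],[0,-0,0.321],[0,-0,0.429],[0,-0,0.536],[0,-0,0.643],[0,-0,0.75]] rot [[0,0,0],[0,0,0],[0,0,0],[0,0,0],[0,0,0],[0,0,0],[0,0,0]] 
offset [[0,-0,0.041],[0,-0,0.082],[0,-0,0.123],[0,-0,0.164],[0,-0,0.164],[0,-0,0.164],[0,-0,0.164]] rot [[0,0,0],[0,0,0],[0,0,0],[0,0,0],[0,0,0],[0,0,0],[0,0,0]] 
end [579.28, 19.28, 95.28, 0.04]
```

Emit:
send_rows:
  offset:
    - [0, 0, 0.055]
    - [0, 0, 0.11]
    - [0, 0, 0.165]
    - [0, 0, 0.22]
    - [0, 0, 0.28]
    - [0, 0, 0.334]
    - [0, 0, 0.334]
  delta_rot:
    - [0, 0, 0]
    - [0, 0, 0]
    - [0, 0, 0]
    - [0, 0, 0]
    - [0, 0, 0]
    - [0, 0, 0]
    - [0, 0, 0]

```text
time: 59.08
tool_pos: [464.3, -303.7, -20.7]
tcp_rot: [-3.14, -0.0, 0.9]
contact_force: [-0.1, 0.3, -0.6]
grip_width: 91.5
finger_force: 0.0
```

Emit:
send_rows:
  offset:
    - [0, 0, 0]
    - [0, 0, 0]
    - [0, 0, 0]
    - [0, 0, 0]
    - [0, 0, 0]
    - [0, 0, 0]
    - [0, 0, 0]
    - [0, 0, 0]
  delta_rot:
    - [0, 0, 0]
    - [0, 0, 0]
    - [0, 0, 0]
    - [0, 0, 0]
    - [0, 0, 0]
    - [0, 0, 0]
    - [0, 0, 0]
    - [0, 0, 0]
  grip: 0

```text
time: 60.08
tool_pos: [464.6, -303.9, -20.0]
tcp_rot: [-3.142, -0.0, 0.9]
contact_force: [-0.8, 1.3, 3.1]
grip_width: 55.4
finger_force: 30.0
```

Emit:
send_rows:
  offset:
    - [0, 0, -0.14]
    - [0, 0, -0.28]
    - [0, 0, -0.42]
    - [0, 0, -0.56]
    - [0, 0, -0.7]
    - [0, 0, -0.84]
    - [0, 0, -0.983]
  delta_rot:
    - [0, 0, 0]
    - [0, 0, 0]
    - [0, 0, 0]
    - [0, 0, 0]
    - [0, 0, 0]
    - [0, 0, 0]
    - [0, 0, 0]

```text
time: 60.95
tool_pos: [464.7, -304.1, 99.6]
tcp_rot: [3.141, -0.0, 0.9]
contact_force: [0.4, -0.2, -1.9]
grip_width: 55.7
finger_force: 30.0
```

Emit:
send_rows:
  offset:
    - [0, 0, -0.15]
    - [0, 0, -0.3]
    - [0, 0, -0.45]
    - [0, 0, -0.6]
    - [0, 0, -0.75]
    - [0, 0, -0.892]
  delta_rot:
    - [0, 0, 0]
    - [0, 0, 0]
    - [0, 0, 0]
    - [0, 0, 0]
    - [0, 0, 0]
    - [0, 0, 0]

```text
time: 61.7
tool_pos: [464.5, -303.9, 206.8]
tcp_rot: [3.14, -0.0, 0.9]
contact_force: [0.3, -0.4, -2.2]
grip_width: 55.2
finger_force: 30.0
```

Emit:
send_rows:
  offset:
    - [0.197, -0.067, 0]
    - [0.393, -0.135, 0]
    - [0.59, -0.202, 0]
    - [0.786, -0.27, 0]
    - [0.983, -0.337, 0]
  delta_rot:
    - [0, 0, 0.01]
    - [0, 0, 0.02]
    - [0, 0, 0.03]
    - [0, 0, 0.04]
    - [0, 0, 0.05]

```text
time: 62.32
tool_pos: [506.4, -185.6, 206.1]
tcp_rot: [3.141, -0.001, 0.583]
contact_force: [0.2, 0.4, -1.8]
grip_width: 55.5
finger_force: 30.0
```

Emit:
send_rows:
  offset:
    - [0.164, -0.123, 0]
    - [0.328, -0.247, 0]
    - [0.492, -0.37, 0]
    - [0.655, -0.493, 0]
    - [0.819, -0.617, 0]
    - [0.983, -0.74, 0]
  delta_rot:
    - [0, 0, 0.01]
    - [0, 0, 0.02]
    - [0, 0, 0.03]
    - [0, 0, 0.039]
    - [0, 0, 0.049]
    - [0, 0, 0.059]

```text
time: 63.08
tool_pos: [555.6, -46.5, 206.1]
tcp_rot: [3.141, -0.001, 0.213]
contact_force: [-0.3, -0.2, -1.0]
grip_width: 55.7
finger_force: 30.0
```

Emit:
send_rows:
  offset:
    - [0.103, -0.166, 0]
    - [0.207, -0.333, 0]
    - [0.31, -0.499, 0]
    - [0.31, -0.499, 0]
    - [0.31, -0.499, 0]
    - [0.31, -0.499, 0]
  delta_rot:
    - [0, 0, 0.009]
    - [0, 0, 0.019]
    - [0, 0, 0.028]
    - [0, 0, 0.028]
    - [0, 0, 0.028]
    - [0, 0, 0.028]

```text
time: 63.82
tool_pos: [578.9, 18.3, 205.3]
tcp_rot: [3.141, -0.0, 0.038]
contact_force: [-0.4, -0.2, -1.2]
grip_width: 55.9
finger_force: 30.0
```

Emit:
send_rows:
  offset:
    - [0, 0, 0.11]
    - [0, 0, 0.21]
    - [0, 0, 0.32]
    - [0, 0, 0.43]
    - [0, 0, 0.54]
    - [0, 0, 0.64]
    - [0, 0, 0.75]
  delta_rot:
    - [0, 0, 0]
    - [0, 0, 0]
    - [0, 0, 0]
    - [0, 0, 0]
    - [0, 0, 0]
    - [0, 0, 0]
    - [0, 0, 0]

```text
time: 64.7
tool_pos: [579.2, 19.2, 114.2]
tcp_rot: [-3.142, -0.0, 0.039]
contact_force: [-0.1, -0.1, -0.4]
grip_width: 55.5
finger_force: 30.0
```

Emit:
send_rows:
  offset:
    - [0, 0, 0.04]
    - [0, 0, 0.08]
    - [0, 0, 0.12]
    - [0, 0, 0.164]
    - [0, 0, 0.164]
    - [0, 0, 0.164]
    - [0, 0, 0.164]
  delta_rot:
    - [0, 0, 0]
    - [0, 0, 0]
    - [0, 0, 0]
    - [0, 0, 0]
    - [0, 0, 0]
    - [0, 0, 0]
    - [0, 0, 0]

```text
time: 65.58
tool_pos: [579.1, 19.1, 95.3]
tcp_rot: [-3.142, -0.0, 0.039]
contact_force: [-0.0, -0.7, -2.2]
grip_width: 55.4
finger_force: 30.0
```

Emit:
send_rows:
  offset:
    - [0, 0, 0]
    - [0, 0, 0]
    - [0, 0, 0]
    - [0, 0, 0]
  delta_rot:
    - [0, 0, 0]
    - [0, 0, 0]
    - [0, 0, 0]
    - [0, 0, 0]
  grip: 0.72

```text
time: 66.08
tool_pos: [579.1, 19.1, 95.3]
tcp_rot: [-3.142, -0.0, 0.039]
contact_force: [-0.4, 0.1, -1.4]
grip_width: 65.9
finger_force: 0.0
```

Emit:
send_rows:
  offset:
    - [0, 0, -0.08]
    - [0, 0, -0.2]
    - [0, 0, -0.4]
    - [0, 0, -0.6]
    - [0, 0, -0.8]
    - [0, 0, -0.95]
  delta_rot:
    - [0, 0, 0]
    - [0, 0, 0]
    - [0, 0, 0]
    - [0, 0, 0]
    - [0, 0, 0]
    - [0, 0, 0]

```text
time: 66.82
tool_pos: [579.6, 19.1, 211.8]
tcp_rot: [3.141, -0.003, 0.039]
contact_force: [0.3, -0.1, -0.4]
grip_width: 66.0
finger_force: 0.0
```

```bash
python3 - <<'E'
from plan import *
p=load();p[2]+=114;json.dump(p.tolist(),open('cmd.json','w'))
plan([(430,170,209,1.61,45,2,.22)])
E
```

```text
offset [[-0.129,-0.14,0],[-0.257,-0.281,0.001],[-0.386,-0.421,0.001],[-0.514,-0.562,0.001],[-0.643,-0.702,0.001],[-0.771,-0.843,0.002],[-0.9,-0.983,0.002]] rot [[0,0,-0.027],[0,0,-0.054],[0,0,-0.081],[0,0,-0.107],[0,0,-0.134],[0,0,-0.161],[0,0,-0.188]] grip 0.22
offset [[0.062,-0.131,0],[0.124,-0.262,0],[0.186,-0.393,0],[0.186,-0.393,0],[0.186,-0.393,0]] rot [[0,0,-0.021],[0,0,-0.041],[0,0,-0.062],[0,0,-0.062],[0,0,-0.062]] 
end [430.05, 170.02, 209.04, 1.61]
```

Emit:
send_rows:
  offset:
    - [-0.129, -0.14, 0]
    - [-0.257, -0.281, 0.001]
    - [-0.386, -0.421, 0.001]
    - [-0.514, -0.562, 0.001]
    - [-0.643, -0.702, 0.001]
    - [-0.771, -0.843, 0.002]
    - [-0.9, -0.983, 0.002]
  delta_rot:
    - [0, 0, -0.027]
    - [0, 0, -0.054]
    - [0, 0, -0.081]
    - [0, 0, -0.107]
    - [0, 0, -0.134]
    - [0, 0, -0.161]
    - [0, 0, -0.188]
  grip: 0.22

```text
time: 67.7
tool_pos: [466.3, 133.4, 210.3]
tcp_rot: [3.14, -0.001, 1.226]
contact_force: [-0.8, 0.4, -0.2]
grip_width: 20.0
finger_force: 0.0
```

Emit:
send_rows:
  offset:
    - [0.062, -0.131, 0]
    - [0.124, -0.262, 0]
    - [0.186, -0.393, 0]
    - [0.186, -0.393, 0]
    - [0.186, -0.393, 0]
  delta_rot:
    - [0, 0, -0.021]
    - [0, 0, -0.041]
    - [0, 0, -0.062]
    - [0, 0, -0.062]
    - [0, 0, -0.062]

```text
time: 68.32
tool_pos: [430.6, 169.7, 209.7]
tcp_rot: [3.14, -0.0, 1.607]
contact_force: [-0.6, -0.6, -0.1]
grip_width: 20.3
finger_force: 0.0
```

```bash
python3 - <<'E'
from h import *
im=optics.capture('top');print(get_obs()['tool_pos'],proj([471.9,15.2,172],'top'))
cv2.imwrite('pics/m.png',cv2.resize(im[120:260,190:410,::-1],None,fx=3.6,fy=3.6,interpolation=cv2.INTER_CUBIC))
E
```

```text
[430.58332449 169.6289415  209.47490109] [[308.06479904 207.65245366]]
```

View pics/m.png

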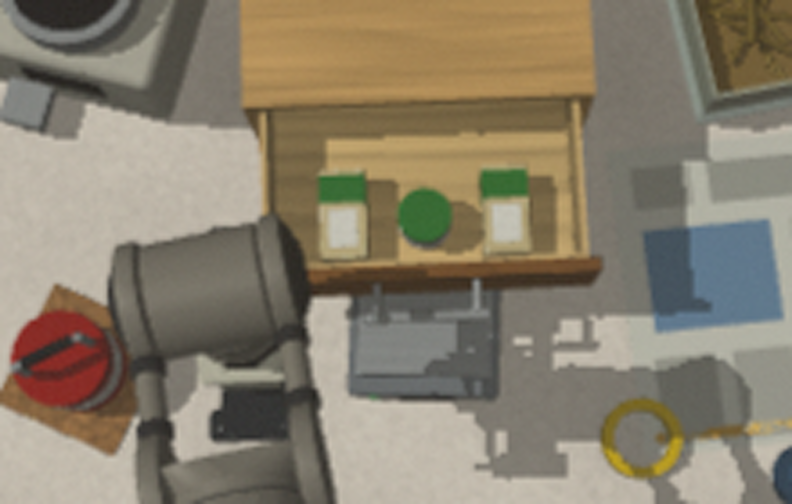

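```bash
python3 - <<'E'
from plan import *
plan([(472.3,15.2,205,1.6104,45,3,None),(472.3,15.2,142,1.6104,12,2,None),(472.3,15.2,120,1.6104,4,2,None)])
E
```

```text
offset [[-0.246,0.057,0.006],[-0.492,0.114,0.012],[-0.737,0.17,0.019],[-0.983,0.227,0.025]] rot [[0,0,-0],[0,0,-0],[0,0,-0],[0,0,-0]] 
offset [[-0.32,0.074,0.009],[-0.32,0.074,0.009],[-0.32,0.074,0.009],[-0.32,0.074,0.009]] rot [[0,0,-0],[0,0,-0],[0,0,-0],[0,0,-0]] 
offset [[-0,-0,0.088],[-0,-0,0.175],[-0,-0,0.262],[-0,-0,0.35],[-0,-0,0.438],[-0,-0,0.525],[-0,-0,0.525],[-0,-0,0.525]] rot [[0,0,-0],[0,0,-0],[0,0,-0],[0,0,-0],[0,0,-0],[0,0,-0],[0,0,-0],[0,0,-0]] 
offset [[-0,-0,0.03],[-0,-0,0.061],[-0,-0,0.091],[-0,-0,0.122],[-0,-0,0.152],[-0,-0,0.183],[-0,-0,0.183],[-0,-0,0.183]] rot [[0,0,-0],[0,0,-0],[0,0,-0],[0,0,-0],[0,0,-0],[0,0,-0],[0,0,-0],[0,0,-0]] 
end [472.32, 15.21, 120.0, 1.61]
```

Emit:
send_rows:
  offset:
    - [-0.246, 0.057, 0.006]
    - [-0.492, 0.114, 0.012]
    - [-0.737, 0.17, 0.019]
    - [-0.983, 0.227, 0.025]
  delta_rot:
    - [0, 0, 0]
    - [0, 0, 0]
    - [0, 0, 0]
    - [0, 0, 0]

```text
time: 68.88
tool_pos: [462.3, 51.6, 206.1]
tcp_rot: [3.141, 0.0, 1.607]
contact_force: [0.4, -0.0, 0.3]
grip_width: 20.3
finger_force: 0.0
```

Emit:
send_rows:
  offset:
    - [-0.32, 0.074, 0.009]
    - [-0.32, 0.074, 0.009]
    - [-0.32, 0.074, 0.009]
    - [-0.32, 0.074, 0.009]
  delta_rot:
    - [0, 0, 0]
    - [0, 0, 0]
    - [0, 0, 0]
    - [0, 0, 0]

```text
time: 69.38
tool_pos: [472.0, 15.9, 205.0]
tcp_rot: [3.142, -0.0, 1.61]
contact_force: [-0.2, 0.1, 0.6]
grip_width: 20.4
finger_force: 0.0
```

Emit:
send_rows:
  offset:
    - [0, 0, 0.09]
    - [0, 0, 0.18]
    - [0, 0, 0.27]
    - [0, 0, 0.35]
    - [0, 0, 0.44]
    - [0, 0, 0.525]
    - [0, 0, 0.525]
  delta_rot:
    - [0, 0, 0]
    - [0, 0, 0]
    - [0, 0, 0]
    - [0, 0, 0]
    - [0, 0, 0]
    - [0, 0, 0]
    - [0, 0, 0]

```text
time: 70.25
tool_pos: [471.6, 15.2, 141.1]
tcp_rot: [-3.14, -0.0, 1.61]
contact_force: [0.2, -0.3, -1.5]
grip_width: 20.1
finger_force: 0.0
```

Emit:
send_rows:
  offset:
    - [0, 0, 0.03]
    - [0, 0, 0.06]
    - [0, 0, 0.09]
    - [0, 0, 0.12]
    - [0, 0, 0.15]
    - [0, 0, 0.183]
    - [0, 0, 0.183]
  delta_rot:
    - [0, 0, 0]
    - [0, 0, 0]
    - [0, 0, 0]
    - [0, 0, 0]
    - [0, 0, 0]
    - [0, 0, 0]
    - [0, 0, 0]

```text
time: 71.12
tool_pos: [471.9, 15.2, 119.6]
tcp_rot: [-3.141, -0.0, 1.61]
contact_force: [-0.2, 0.3, 0.2]
grip_width: 19.9
finger_force: 0.0
```

Emit:
send_rows:
  offset:
    - [0, 0, 0]
    - [0, 0, 0]
    - [0, 0, 0]
    - [0, 0, 0]
    - [0, 0, 0]
  delta_rot:
    - [0, 0, 0]
    - [0, 0, 0]
    - [0, 0, 0]
    - [0, 0, 0]
    - [0, 0, 0]
  grip: 0

```text
time: 71.75
tool_pos: [472.2, 15.1, 120.1]
tcp_rot: [3.141, -0.0, 1.61]
contact_force: [0.4, 0.2, 0.6]
grip_width: 10.0
finger_force: 30.0
```

Emit:
send_rows:
  offset:
    - [0, 0.04, 0]
    - [0, 0.11, 0]
    - [0, 0.2, 0]
    - [0, 0.29, 0]
    - [0, 0.38, 0]
    - [0, 0.47, 0]
    - [0, 0.56, 0]
    - [0, 0.65, 0]
  delta_rot:
    - [0, 0, 0]
    - [0, 0, 0]
    - [0, 0, 0]
    - [0, 0, 0]
    - [0, 0, 0]
    - [0, 0, 0]
    - [0, 0, 0]
    - [0, 0, 0]

```text
time: 72.75
tool_pos: [550.9, 18.3, 120.0]
tcp_rot: [3.141, -0.0, 1.61]
contact_force: [-1.6, 1.4, 4.9]
grip_width: 9.9
finger_force: 30.0
```

Emit:
send_rows:
  offset:
    - [0, 0.09, 0]
    - [0, 0.18, 0]
    - [0, 0.27, 0]
    - [0, 0.36, 0]
    - [0, 0.45, 0]
    - [0, 0.53, 0]
    - [0, 0.59, 0]
    - [0, 0.62, 0]
  delta_rot:
    - [0, 0, 0]
    - [0, 0, 0]
    - [0, 0, 0]
    - [0, 0, 0]
    - [0, 0, 0]
    - [0, 0, 0]
    - [0, 0, 0]
    - [0, 0, 0]

```text
time: 73.75
tool_pos: [625.1, 21.3, 120.1]
tcp_rot: [3.141, -0.0, 1.61]
contact_force: [-0.5, 4.2, 5.8]
grip_width: 9.7
finger_force: 30.0
```

Emit:
send_rows:
  offset:
    - [0, 0.03, 0]
    - [0, 0.06, 0]
    - [0, 0.08, 0]
    - [0, 0.08, 0]
  delta_rot:
    - [0, 0, 0]
    - [0, 0, 0]
    - [0, 0, 0]
    - [0, 0, 0]

```text
time: 74.25
tool_pos: [634.7, 21.7, 120.1]
tcp_rot: [3.14, -0.0, 1.61]
contact_force: [1.0, 5.4, 4.5]
grip_width: 9.7
finger_force: 30.0
```

Emit:
send_rows:
  offset:
    - [0, 0.02, 0]
    - [0, 0.04, 0]
    - [0, 0.05, 0]
    - [0, 0.05, 0]
  delta_rot:
    - [0, 0, 0]
    - [0, 0, 0]
    - [0, 0, 0]
    - [0, 0, 0]

```text
time: 74.75
tool_pos: [637.8, 21.8, 120.0]
tcp_rot: [-3.137, -0.0, 1.61]
contact_force: [-8.3, 3.5, 9.0]
grip_width: 10.0
finger_force: 30.0
```

Emit:
send_rows:
  offset:
    - [0, 0.01, 0]
    - [0, 0.02, 0]
    - [0, 0.02, 0]
  delta_rot:
    - [0, 0, 0]
    - [0, 0, 0]
    - [0, 0, 0]

```text
time: 75.12
tool_pos: [637.5, 21.8, 120.0]
tcp_rot: [-3.131, -0.0, 1.61]
contact_force: [-17.8, 3.0, 13.8]
grip_width: 10.2
finger_force: 30.0
```

Emit:
send_rows:
  offset:
    - [0, 0.01, 0]
    - [0, 0.02, 0]
    - [0, 0.02, 0]
  delta_rot:
    - [0, 0, 0]
    - [0, 0, 0]
    - [0, 0, 0]

```text
time: 75.5
tool_pos: [637.3, 21.9, 119.9]
tcp_rot: [-3.125, -0.0, 1.61]
contact_force: [-27.0, 1.7, 18.7]
grip_width: 9.9
finger_force: 30.0
```

Emit:
send_rows:
  offset:
    - [0, -0.03, 0]
    - [0, -0.06, 0]
    - [0, -0.06, 0]
  delta_rot:
    - [0, 0, 0]
    - [0, 0, 0]
    - [0, 0, 0]

```text
time: 75.88
tool_pos: [637.4, 21.8, 120.0]
tcp_rot: [-3.141, -0.0, 1.61]
contact_force: [-1.2, 4.3, 5.0]
grip_width: 9.8
finger_force: 30.0
```

Emit:
send_rows:
  offset:
    - [0, 0, 0]
    - [0, 0, 0]
    - [0, 0, 0]
  delta_rot:
    - [0, 0, 0]
    - [0, 0, 0]
    - [0, 0, 0]
  grip: 0.22

```text
time: 76.25
tool_pos: [637.5, 21.0, 119.4]
tcp_rot: [-3.141, 0.0, 1.609]
contact_force: [-1.1, -0.1, -0.7]
grip_width: 19.9
finger_force: 0.0
```

Emit:
send_rows:
  offset:
    - [0, 0, -0.06]
    - [0, 0, -0.15]
    - [0, 0, -0.3]
    - [0, 0, -0.5]
    - [0, 0, -0.7]
    - [0, 0, -0.7]
  delta_rot:
    - [0, 0, 0]
    - [0, 0, 0]
    - [0, 0, 0]
    - [0, 0, 0]
    - [0, 0, 0]
    - [0, 0, 0]

```text
time: 77.0
tool_pos: [638.9, 21.5, 206.9]
tcp_rot: [3.136, 0.001, 1.61]
contact_force: [-0.3, 0.2, 0.4]
grip_width: 20.1
finger_force: 0.0
```

```bash
python3 - <<'E'
from h import *
import json
from plan import *
o=get_obs();print(o['tool_pos'],o['tcp_rot'])
json.dump(list(map(float,o['tool_pos']))+[1.6102],open('cmd.json','w'))
im={n:optics.capture(n) for n in CAL}
px=proj([440,405,148],'top')[0].round().astype(int);g=im['top'].max(2)<75;k=np.zeros_like(g);k[px[1]-10:px[1]+11,px[0]-14:px[0]+15]=1
pt=np.argwhere(g&k)[:,::-1];w=ray(pt,'top',148);v=np.linalg.svd(w-w.mean(0))[2];print('bar',len(pt),w.mean(0),np.degrees(np.arctan2(v[0][1],v[0][0])))
plan([(440.2,404.8,205,2.018,45,2,.72)])
print('--');plan([(440.2,404.8,125,2.018,15,1,None),(440.2,404.8,93,2.018,6,1,None)])
E
```

```text
[638.93105024  21.49744119 206.90781035] [3.13600397e+00 6.70363909e-04 1.60970571e+00]
bar 52 [438.41786684 406.04183965] 117.87046284133507
offset [[0.246,-0.116,0.001],[0.492,-0.231,0.002],[0.737,-0.347,0.004],[0.983,-0.462,0.005]] rot [[0,0,-0.005],[0,0,-0.01],[0,0,-0.015],[0,0,-0.02]] grip 0.72
offset [[0.328,-0.106,0.001],[0.655,-0.212,0.003],[0.983,-0.318,0.004]] rot [[0,0,-0.006],[0,0,-0.012],[0,0,-0.018]] 
offset [[0.328,-0.066,0.002],[0.655,-0.133,0.003],[0.983,-0.199,0.005]] rot [[0,0,-0.006],[0,0,-0.012],[0,0,-0.018]] 
offset [[0.237,-0.021,0.001],[0.474,-0.042,0.002],[0.474,-0.042,0.002],[0.474,-0.042,0.002]] rot [[0,0,-0.004],[0,0,-0.009],[0,0,-0.009],[0,0,-0.009]] 
end [440.16, 404.8, 204.99, 2.02]
--
offset [[-0,0,0.111],[-0,0,0.222],[-0,0,0.334],[-0,0,0.445],[-0,0,0.556],[-0,0,0.667],[-0,0,0.667]] rot [[0,0,0],[0,0,0],[0,0,0],[0,0,0],[0,0,0],[0,0,0],[0,0,0]] 
offset [[-0,0,0.044],[-0,0,0.089],[-0,0,0.133],[-0,0,0.177],[-0,0,0.222],[-0,0,0.266],[-0,0,0.266]] rot [[0,0,0],[0,0,0],[0,0,0],[0,0,0],[0,0,0],[0,0,0],[0,0,0]] 
end [440.16, 404.8, 93.03, 2.02]
```

Emit:
send_rows:
  offset:
    - [0.246, -0.116, 0.001]
    - [0.492, -0.231, 0.002]
    - [0.737, -0.347, 0.004]
    - [0.983, -0.462, 0.005]
  delta_rot:
    - [0, 0, -0.005]
    - [0, 0, -0.01]
    - [0, 0, -0.015]
    - [0, 0, -0.02]
  grip: 0.72

```text
time: 77.6
tool_pos: [576.4, 138.1, 201.9]
tcp_rot: [-3.139, -0.0, 1.736]
contact_force: [-0.1, 0.9, -0.1]
grip_width: 55.5
finger_force: 0.0
```

Emit:
send_rows:
  offset:
    - [0.328, -0.106, 0.001]
    - [0.655, -0.212, 0.003]
    - [0.983, -0.318, 0.004]
  delta_rot:
    - [0, 0, -0.006]
    - [0, 0, -0.012]
    - [0, 0, -0.018]

```text
time: 77.97
tool_pos: [519.3, 248.3, 201.5]
tcp_rot: [-3.139, 0.0, 1.85]
contact_force: [0.4, -0.2, -0.3]
grip_width: 66.3
finger_force: 0.0
```

Emit:
send_rows:
  offset:
    - [0.328, -0.066, 0.002]
    - [0.655, -0.133, 0.003]
    - [0.983, -0.199, 0.005]
  delta_rot:
    - [0, 0, -0.006]
    - [0, 0, -0.012]
    - [0, 0, -0.018]

```text
time: 78.35
tool_pos: [464.1, 355.1, 200.9]
tcp_rot: [-3.139, 0.0, 1.963]
contact_force: [0.2, -0.9, -0.2]
grip_width: 65.9
finger_force: 0.0
```

Emit:
send_rows:
  offset:
    - [0.237, -0.021, 0.001]
    - [0.474, -0.042, 0.002]
    - [0.474, -0.042, 0.002]
    - [0.474, -0.042, 0.002]
  delta_rot:
    - [0, 0, -0.004]
    - [0, 0, -0.009]
    - [0, 0, -0.009]
    - [0, 0, -0.009]

```text
time: 78.85
tool_pos: [439.0, 404.3, 201.3]
tcp_rot: [-3.14, 0.001, 2.018]
contact_force: [-0.3, -0.1, 0.2]
grip_width: 66.3
finger_force: 0.0
```

```bash
python3 - <<'E'
from h import *
o=get_obs();print(o['tool_pos'],o['tcp_rot'])
im=optics.capture('top');optics.capture('side')
for n in CAL: print([(d['uv'],round(d['confidence'],2),ray([d['uv']],n,172)) for d in finder.pinpoint('cabinet_drawer0_handle',n)[:1]])
s=finder.silhouettes('scale','top');print([(d['box'],d['confidence']) for d in s]);print(fit(box(160,170,40),{'top':s[0]['region']},[481,18,0],hull=True))
E
```

```text
[439.02798705 404.25280735 201.25534079] [-3.14025876e+00  7.23990617e-04  2.01771688e+00]
[([307.0, 162.0], 0.84, array([[644.51708628,  19.0702417 ]]))]
[([332.2, 178.7], 0.68, array([[648.21800666,  44.27199135]]))]
[([288.0, 193.0, 329.5, 232.9], 0.96), ([257.2, 149.9, 354.0, 164.4], 0.51)]
(array([ 4.81601e+02,  1.65390e+01, -1.80000e-02]), np.float64(0.032))
```

Emit:
send_rows:
  offset:
    - [0, 0, 0.1]
    - [0, 0, 0.2]
    - [0, 0, 0.31]
    - [0, 0, 0.42]
    - [0, 0, 0.53]
    - [0, 0, 0.64]
    - [0, 0, 0.64]
  delta_rot:
    - [0, 0, 0]
    - [0, 0, 0]
    - [0, 0, 0]
    - [0, 0, 0]
    - [0, 0, 0]
    - [0, 0, 0]
    - [0, 0, 0]

```text
time: 79.97
tool_pos: [438.4, 404.5, 123.9]
tcp_rot: [-3.139, 0.0, 2.018]
contact_force: [-0.4, -0.7, 0.2]
grip_width: 66.4
finger_force: 0.0
```

Emit:
send_rows:
  offset:
    - [0, 0, 0.04]
    - [0, 0, 0.08]
    - [0, 0, 0.12]
    - [0, 0, 0.17]
    - [0, 0, 0.22]
    - [0, 0, 0.26]
    - [0, 0, 0.26]
  delta_rot:
    - [0, 0, 0]
    - [0, 0, 0]
    - [0, 0, 0]
    - [0, 0, 0]
    - [0, 0, 0]
    - [0, 0, 0]
    - [0, 0, 0]

```text
time: 80.85
tool_pos: [438.8, 404.8, 93.6]
tcp_rot: [-3.141, 0.0, 2.018]
contact_force: [0.1, 0.8, -0.4]
grip_width: 66.2
finger_force: 0.0
```

Emit:
send_rows:
  offset:
    - [0, 0, 0]
    - [0, 0, 0]
    - [0, 0, 0]
    - [0, 0, 0]
    - [0, 0, 0]
    - [0, 0, 0]
    - [0, 0, 0]
    - [0, 0, 0]
  delta_rot:
    - [0, 0, 0]
    - [0, 0, 0]
    - [0, 0, 0]
    - [0, 0, 0]
    - [0, 0, 0]
    - [0, 0, 0]
    - [0, 0, 0]
    - [0, 0, 0]
  grip: 0

```text
time: 81.85
tool_pos: [439.4, 405.0, 94.1]
tcp_rot: [3.141, 0.0, 2.018]
contact_force: [2.6, -0.2, 0.2]
grip_width: 8.7
finger_force: 30.0
```

Emit:
send_rows:
  offset:
    - [0, 0, 0]
    - [0, 0, 0]
    - [0, 0, 0]
  delta_rot:
    - [0, 0, 0]
    - [0, 0, 0]
    - [0, 0, 0]

```text
time: 82.22
tool_pos: [439.1, 405.0, 94.1]
tcp_rot: [3.141, -0.0, 2.018]
contact_force: [2.3, -1.1, -0.1]
grip_width: 9.0
finger_force: 30.0
```

Emit:
send_rows:
  offset:
    - [0, 0, -0.1]
    - [0, 0, -0.2]
    - [0, 0, -0.3]
    - [0, 0, -0.4]
    - [0, 0, -0.5]
    - [0, 0, -0.6]
    - [0, 0, -0.7]
    - [0, 0, -0.75]
  delta_rot:
    - [0, 0, 0]
    - [0, 0, 0]
    - [0, 0, 0]
    - [0, 0, 0]
    - [0, 0, 0]
    - [0, 0, 0]
    - [0, 0, 0]
    - [0, 0, 0]

```text
time: 83.22
tool_pos: [439.3, 405.2, 185.1]
tcp_rot: [3.14, -0.0, 2.018]
contact_force: [0.5, 0.1, -4.7]
grip_width: 8.7
finger_force: 30.0
```

```bash
python3 - <<'E'
from plan import *
json.dump([439.2,405,184.1,2.018],open('cmd.json','w'))
plan([(482,17,184,2.018,15,3,None),(482,17,145,2.018,10,0,None),(482,17,130.8,2.018,4,3,None)])
E
```

```text
offset [[-0.114,-0.04,0],[-0.228,-0.08,0],[-0.341,-0.12,0],[-0.455,-0.16,0],[-0.569,-0.199,0],[-0.682,-0.239,0],[-0.796,-0.279,0],[-0.91,-0.319,0]] rot [[0,0,-0],[0,0,-0],[0,0,-0],[0,0,-0],[0,0,-0],[0,0,-0],[0,0,-0],[0,0,-0]] 
offset [[-0.114,-0.04,0],[-0.227,-0.08,0],[-0.341,-0.12,0],[-0.454,-0.16,0],[-0.568,-0.199,0],[-0.682,-0.239,0],[-0.795,-0.279,0],[-0.909,-0.319,0]] rot [[0,0,-0],[0,0,-0],[0,0,-0],[0,0,-0],[0,0,-0],[0,0,-0],[0,0,-0],[0,0,-0]] 
offset [[-0.114,-0.04,0],[-0.228,-0.08,0],[-0.341,-0.12,0],[-0.455,-0.16,0],[-0.569,-0.199,0.001],[-0.682,-0.239,0.001],[-0.796,-0.279,0.001],[-0.91,-0.319,0.001]] rot [[0,0,-0],[0,0,-0],[0,0,-0],[0,0,-0],[0,0,-0],[0,0,-0],[0,0,-0],[0,0,-0]] 
offset [[-0.114,-0.04,-0],[-0.227,-0.08,-0],[-0.341,-0.12,-0],[-0.341,-0.12,-0],[-0.341,-0.12,-0],[-0.341,-0.12,-0]] rot [[0,0,-0],[0,0,-0],[0,0,-0],[0,0,-0],[0,0,-0],[0,0,-0]] 
offset [[0,0,0.081],[0,0,0.162],[0,0,0.244],[0,0,0.325]] rot [[0,0,-0],[0,0,-0],[0,0,-0],[0,0,-0]] 
offset [[0,0,0.03],[0,0,0.059],[0,0,0.088],[0,0,0.118],[0,0,0.118],[0,0,0.118],[0,0,0.118]] rot [[0,0,-0],[0,0,-0],[0,0,-0],[0,0,-0],[0,0,-0],[0,0,-0],[0,0,-0]] 
end [481.98, 16.94, 130.82, 2.02]
```

Emit:
send_rows:
  offset:
    - [-0.11, -0.039, 0]
    - [-0.23, -0.08, 0]
    - [-0.34, -0.12, 0]
    - [-0.455, -0.16, 0]
    - [-0.57, -0.2, 0]
    - [-0.68, -0.24, 0]
    - [-0.8, -0.28, 0]
    - [-0.91, -0.319, 0]
  delta_rot:
    - [0, 0, 0]
    - [0, 0, 0]
    - [0, 0, 0]
    - [0, 0, 0]
    - [0, 0, 0]
    - [0, 0, 0]
    - [0, 0, 0]
    - [0, 0, 0]

```text
time: 84.22
tool_pos: [451.9, 288.9, 184.1]
tcp_rot: [3.141, 0.0, 2.018]
contact_force: [0.4, -0.2, -6.3]
grip_width: 8.8
finger_force: 30.0
```

Emit:
send_rows:
  offset:
    - [-0.11, -0.039, 0]
    - [-0.23, -0.08, 0]
    - [-0.34, -0.12, 0]
    - [-0.455, -0.16, 0]
    - [-0.57, -0.2, 0]
    - [-0.68, -0.24, 0]
    - [-0.8, -0.28, 0]
    - [-0.909, -0.319, 0]
  delta_rot:
    - [0, 0, 0]
    - [0, 0, 0]
    - [0, 0, 0]
    - [0, 0, 0]
    - [0, 0, 0]
    - [0, 0, 0]
    - [0, 0, 0]
    - [0, 0, 0]

```text
time: 85.22
tool_pos: [464.6, 174.1, 184.1]
tcp_rot: [3.141, 0.0, 2.018]
contact_force: [-0.6, -0.3, -4.3]
grip_width: 9.0
finger_force: 30.0
```

Emit:
send_rows:
  offset:
    - [-0.11, -0.039, 0]
    - [-0.23, -0.08, 0]
    - [-0.34, -0.12, 0]
    - [-0.455, -0.16, 0]
    - [-0.57, -0.2, 0]
    - [-0.68, -0.24, 0]
    - [-0.8, -0.28, 0]
    - [-0.91, -0.319, 0]
  delta_rot:
    - [0, 0, 0]
    - [0, 0, 0]
    - [0, 0, 0]
    - [0, 0, 0]
    - [0, 0, 0]
    - [0, 0, 0]
    - [0, 0, 0]
    - [0, 0, 0]

```text
time: 86.22
tool_pos: [477.3, 59.0, 184.1]
tcp_rot: [3.141, 0.0, 2.018]
contact_force: [-0.8, 0.3, -5.3]
grip_width: 9.1
finger_force: 30.0
```

Emit:
send_rows:
  offset:
    - [-0.114, -0.04, 0]
    - [-0.227, -0.08, 0]
    - [-0.341, -0.12, 0]
    - [-0.341, -0.12, 0]
    - [-0.341, -0.12, 0]
    - [-0.341, -0.12, 0]
  delta_rot:
    - [0, 0, 0]
    - [0, 0, 0]
    - [0, 0, 0]
    - [0, 0, 0]
    - [0, 0, 0]
    - [0, 0, 0]

```text
time: 86.98
tool_pos: [481.8, 17.4, 184.1]
tcp_rot: [3.141, -0.0, 2.019]
contact_force: [-0.4, -0.2, -4.3]
grip_width: 9.1
finger_force: 30.0
```

Emit:
send_rows:
  offset:
    - [0, 0, 0.08]
    - [0, 0, 0.16]
    - [0, 0, 0.24]
    - [0, 0, 0.325]
  delta_rot:
    - [0, 0, 0]
    - [0, 0, 0]
    - [0, 0, 0]
    - [0, 0, 0]

```text
time: 87.48
tool_pos: [481.7, 17.0, 144.2]
tcp_rot: [-3.141, -0.0, 2.018]
contact_force: [-0.3, -0.4, -5.0]
grip_width: 8.7
finger_force: 30.0
```

Emit:
send_rows:
  offset:
    - [0, 0, 0.03]
    - [0, 0, 0.059]
    - [0, 0, 0.088]
    - [0, 0, 0.11]
    - [0, 0, 0.11]
    - [0, 0, 0.11]
  delta_rot:
    - [0, 0, 0]
    - [0, 0, 0]
    - [0, 0, 0]
    - [0, 0, 0]
    - [0, 0, 0]
    - [0, 0, 0]

```text
time: 88.22
tool_pos: [482.0, 16.9, 132.0]
tcp_rot: [3.141, 0.0, 2.018]
contact_force: [-0.2, 0.2, -5.3]
grip_width: 8.9
finger_force: 30.0
```

Emit:
send_rows:
  offset:
    - [0, 0, 0.01]
    - [0, 0, 0.01]
    - [0, 0, 0.01]
  delta_rot:
    - [0, 0, 0]
    - [0, 0, 0]
    - [0, 0, 0]

```text
time: 88.6
tool_pos: [482.4, 16.9, 131.1]
tcp_rot: [3.14, 0.001, 2.018]
contact_force: [1.0, 0.8, -1.5]
grip_width: 9.2
finger_force: 30.0
```

Emit:
send_rows:
  offset:
    - [0, 0, 0.005]
    - [0, 0, 0.005]
    - [0, 0, 0.005]
  delta_rot:
    - [0, 0, 0]
    - [0, 0, 0]
    - [0, 0, 0]

```text
time: 88.98
tool_pos: [482.8, 16.9, 130.9]
tcp_rot: [3.139, 0.001, 2.018]
contact_force: [1.8, -0.5, 6.0]
grip_width: 8.8
finger_force: 30.0
```

Emit:
send_rows:
  offset:
    - [0, 0, 0]
    - [0, 0, 0]
    - [0, 0, 0]
    - [0, 0, 0]
    - [0, 0, 0]
    - [0, 0, 0]
    - [0, 0, 0]
    - [0, 0, 0]
  delta_rot:
    - [0, 0, 0]
    - [0, 0, 0]
    - [0, 0, 0]
    - [0, 0, 0]
    - [0, 0, 0]
    - [0, 0, 0]
    - [0, 0, 0]
    - [0, 0, 0]
  grip: 0.7

```text
time: 89.98
tool_pos: [481.9, 16.9, 130.1]
tcp_rot: [3.141, 0.0, 2.018]
contact_force: [0.5, 0.2, 0.9]
grip_width: 64.2
finger_force: 0.0
```

Emit:
send_rows:
  offset:
    - [0, 0, -0.2]
    - [0, 0, -0.4]
    - [0, 0, -0.7]
    - [0, 0, -0.95]
    - [0, 0, -0.95]
  delta_rot:
    - [0, 0, 0]
    - [0, 0, 0]
    - [0, 0, 0]
    - [0, 0, 0]
    - [0, 0, 0]

```text
time: 90.6
tool_pos: [483.1, 16.8, 246.2]
tcp_rot: [3.137, 0.003, 2.018]
contact_force: [0.1, -0.4, -0.8]
grip_width: 64.0
finger_force: 0.0
```

Emit:
send_rows:
  offset:
    - [0.4, 0.3, 0]
    - [0.8, 0.6, 0]
    - [0.95, 0.7, 0]
    - [0.95, 0.7, 0]
  delta_rot:
    - [0, 0, 0]
    - [0, 0, 0]
    - [0, 0, 0]
    - [0, 0, 0]

```text
time: 91.1
tool_pos: [507.6, 157.3, 242.5]
tcp_rot: [-3.139, -0.001, 2.021]
contact_force: [-0.4, 0.2, -0.1]
grip_width: 64.4
finger_force: 0.0
```

Emit:
send_rows:
  offset:
    - [0.4, 0, 0]
    - [0.8, 0, 0]
    - [0.95, 0, 0]
    - [0.95, 0, 0]
  delta_rot:
    - [0, 0, 0]
    - [0, 0, 0]
    - [0, 0, 0]
    - [0, 0, 0]

```text
time: 91.6
tool_pos: [458.8, 258.5, 243.8]
tcp_rot: [-3.141, 0.001, 2.019]
contact_force: [0.5, -0.7, 0.1]
grip_width: 64.4
finger_force: 0.0
```

```bash
python3 - <<'E'
from h import *
im={n:optics.capture(n) for n in CAL}
px=proj([482,17,185],'top')[0].round().astype(int);g=im['top'].max(2)<75;k=np.zeros_like(g);k[px[1]-10:px[1]+11,px[0]-14:px[0]+15]=1
pt=np.argwhere(g&k)[:,::-1];print('bar',len(pt),ray(pt,'top',185).mean(0))
for n in CAL: print([(round(d['confidence'],2),ray([d['uv']],n,40)) for d in finder.pinpoint('canister',n)[:1]],[(round(d['confidence'],2),ray([d['uv']],n,172)) for d in finder.pinpoint('cabinet_drawer0_handle',n)[:1]],[len(finder.pinpoint(t,n)) for t in('carton_a','tin_a')])
a=cv2.resize(im['top'][110:260,190:390,::-1],(530,398));b=cv2.resize(im['side'][130:260,255:345,::-1],(270,390))
c=np.zeros((398,800,3),np.uint8);c[:,:530]=a;c[:390,530:]=b;cv2.imwrite('pics/n.png',c)
E
```

```text
bar 51 [481.67946396  18.26042803]
[(0.64, array([[482.93686265,  20.95511612]]))] [(0.61, array([[648.38337542,  16.07826143]]))] [1, 1]
[(0.84, array([[470.74481446,   2.77742613]]))] [(0.84, array([[643.03781383,  23.67580073]]))] [0, 1]
```

View pics/n.png

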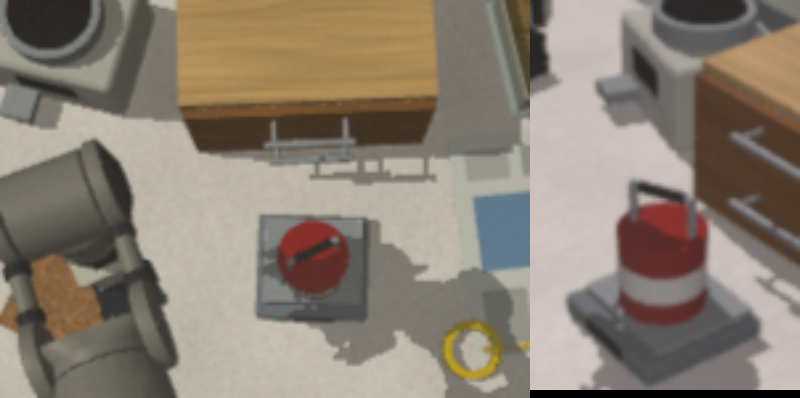

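```bash
python3 -c "
from plant import ticket
print(ticket.close_job())"
```

```text
the job is handed in; nothing more can be done
None
```

The job is handed in, though no verdict came back: both cartons and the one tin I found on the bench are upright in the shut top drawer, and the canister stands upright at the middle of the scale, as the last pictures showed.

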